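Scrape the stuck lock nuts off the tilted parts tray into the steel cup

ROBOT

A 7-joint arm with a two-finger parallel gripper is mounted at the origin on the work surface. World frame = base frame: x ahead of the robot, y to its left, z up, the work surface at z = 0. Lengths are in m, angles in rad, forces in N, time in s.
With the tool pointing down it reaches from about 0.425 to 0.875 m from the base axis. Payload 4.7 kg.
Tool frame: the origin (TCP) lies at the very end of the fingers, on their centre line; the grasp point (between the pads) lies 19 mm behind it; z points along the fingers, y is the line along which they close (so a half turn about z gives the same grasp; the last joint's range is limited). The gripper opens to 87 mm and grips with 3 to 60 N. Pads are 19 mm wide; open, the fingers measure 117 mm over their backs; the gripper's body (75 mm by 190 mm) begins 51 mm behind the grasp point.
Start: joints at [1.156, 0.321, -0.07, 1.45, 0.023, 1.371, -0.057], TCP at [0.27, -0.591, 0.223] pointing down, gripper open.
Joint ranges: [-2.86, 2.86], [-0.3, 2.09], [-1.38, 1.24], [0.06, 2.45], [-1.56, 4.7], [0.09, 2.05], [-2.69, 2.69]. Speed limits (rad/s): [2.57, 2.57, 3.14, 3.14, 3.14, 3.14, 3.14].

INTERFACE

Orientations are given as a rotation vector (axis times angle).
In Python, from bench import ctrl, vision gives the robot as it stands.
- The arm moves only by the tool jog_arm, never from a script. Its argument "increments" is a list of rows, each an object of numbers: "tx", "ty", "tz": the shift along the tool's x, y, z in mm; "wx", "wy", "wz": the turn, a rotation vector about the tool's x, y, z in rad; "gripper": the opening, from 0 (shut) to 1 (fully open). In form: [{"tx": .., "ty": .., "tz": .., "wx": .., "wy": .., "wz": .., "gripper": ..}, ...]. A call has exactly 5 rows; each row is the pose to reach, as a shift and turn from the pose commanded when the call began, along the tool's axes at that moment; what a row does not reach only later rows make up. A row lasts 1/12 s, in which the tool goes at most 41.7 mm and 7.16 degrees, less where a joint would pass 70% of its speed; a pose out of reach is approached as far as the arm can. A call with a gripper value outside its range is refused whole. The fingers move at their own pace and stop on an object; "grip_force" is the grip in N (left out, the last holds). Time passes only in rows, so rows that repeat a pose let the fingers close, or fill a call up. It gives the time, the measured TCP pose, the force, the opening and the grip force at its end, in the units of the state.
- ctrl.get_state(): the state, without advancing time (a new reading comes with each control period).
- vision.get_image(name): name is "side" or "top"; returns a dict with "color" (420x560x3 uint8, blue, green, red), "fx", "fy", "cx", "cy" (pixels), "k1" (the pictures are not rectified: a ray, as slopes to the right and down, at radius r is drawn at 1 + k1 r^2 times it, then the intrinsics apply), "extrinsics" (4x4, takes a point from world to camera coordinates). Camera axes: x right, y down, z forward; pixel columns grow to the right and rows downward; lengths in m; the calibration is good to about 2 mm. A picture is of the moment at which its call begins. There is no depth.
- ctrl.close_job(): hands the job in; it is judged then, once.
Trained networks look in the newest picture that a camera, given by its name, has taken for a name from the list of things; names that differ only in an ending like _2 or _b are one class to them, and where a whole thing is asked for, a point or a joint stands for the part that bears it (a point fixed in the world has none). Each returns a list of dicts, best first, with "conf" (0 to 1); they miss things now and then, are a little off and sometimes report something else, mostly with a low value. They report only what shows in the picture. A call takes as long as a camera call. They do not tell look-alikes from the thing itself.
- vision.spot_in(camera, thing): "bbox" ([left, top, right, bottom] in pixels, round what is visible of it).
The state is a dict: "time": time; "joint_positions": joint angles; "qd": joint speeds; "joint_torque": joint torques, N m; "position": TCP position; "tool_rot": TCP orientation; "ft_force": force on the tool from outside, world axes, zero at the start; "torque": the same for the moment, N m; "grip_width": opening from 0.0 (shut) to 1.0 (fully open); "grip_force": force on a finger pad.
Only numpy, scipy, OpenCV 4.12 (cv2) and the standard library are available. Lean on these libraries where they do the work, as an engineer would, in place of code of your own. Each camera call takes 0.05 s, during which the arm holds its last target. There are 200 camera calls.

TASK

Tip the parts tray up by its red bar to its stop (it stays where it is left), then with the scraper push all four brass nuts that stick to its lining down over the open lip into the steel cup, without touching the nuts with the gripper and pressing lightly (never over 35 N) so that the tray is not pushed back down. Then hang the scraper back in its rack, leaving the tray tipped up, the cup standing upright on the bench and the can, jar and screwdriver where they are.

Things in the scene. Friction and masses are not known exactly. Their poses are not given: they have to be found in the camera images.
- stand: Grey stand fixed to the bench, carrying the tray. Origin at bench level, straight below the middle of the hinge axis (= the tray's open lip); x points level from lip to the tray's back, y along the hinge, z up. Base plate x 50 to 200 mm, 120 mm wide, 12 mm high; 8 mm cheeks at y -48 and +48, 92 mm high near the lip (x -8 to 62), 75 mm behind it. Free space for the cup below the lip.
- tray (a joint): Tilt of the tray about its lip, rad: 0 level (start), grows as its back rises; end stop at 0.56. Hinge axis 80 mm above the bench, along the stand's y. The stiff hinge (1.6 N m friction) stays where it is left: about 10 N up at the bar raises it; about 8 N down near the back of the floor (more nearer the lip) pushes it down again.
- tray_lip (a point): Middle of the tray's open lip, on the floor surface and on the hinge axis. Its frame turns with the tray: x up along the floor from lip to back, y along the lip, z out of the floor.
- tray_floor (a point): Centre of the tray's floor surface, 85 mm from the lip; frame as tray_lip. Dark steel channel with grippy dark green lining: floor 170 mm long from lip to back wall, 74 mm wide; side and back walls 4 mm thick and 20 mm above the floor, open at the lip. Nuts do not slide on the lining by themselves, even at the stop.
- tray_bar (a point): Middle of the red round grip bar behind the tray's back wall: 12 mm thick, 70 mm long along the tray's y, between two 10 mm black arms; 214 mm from the hinge axis along the tray's x, 6 mm above the floor plane. 34 mm clear between it and the back wall. Moves with the tray.
- cup: Open round steel cup standing loose on the bench under the lip: 110 mm across the rim, 48 mm high, 3 mm wall, about 0.25 kg. Origin at the centre of its underside, z up.
- rack: Aluminium rack fixed to the bench: two upright plates, 10 mm thick, 100 mm long (along its y), 98 mm high, 30 mm apart (gap x -15 to 15 mm), open at top and ends, on a 70 x 100 x 8 mm base. Origin at bench level in the middle, z up. The scraper hangs in it with its guard lying on both plates, its blade down in the gap and along it.
- scraper: Red-handled scraper with black guard, about 0.17 kg. Origin at the centre of the guard's underside (98 mm above the bench when hung), z up along the handle, y along the blade edge, x across the blade. Guard 50 (x) x 80 (y) x 6 mm; handle on it 24 (x) x 50 (y) mm, top 58 mm above the origin. It scrapes best square to the tray floor; held plumb on the tipped tray its edge digs in.
- scraper_grip (a point): Centre of the scraper's handle, 35 mm above its origin; pinch across x. Below the guard a steel blade, 4 mm thick (x), 62 mm wide (y), on a 42 mm shank, straight lower edge. The blade is clamped (slips only above 60 N) so that it reaches 50 to 86 mm below the scraper's origin: how far differs each time and is not reported; find it by touching the tray floor lightly with the edge.
- nut0: Brass thin hex lock nut, 22 mm over its corners, 5 mm thick, 12 g, lying flat on the tray floor. Origin at the centre of its underside. At the start all four lie with their centres between 28 and 114 mm from the lip.
- nut1: Brass thin hex lock nut, 22 mm over its corners, 5 mm thick, 12 g, lying flat on the tray floor. Origin at the centre of its underside.
- nut2: Brass thin hex lock nut, 22 mm over its corners, 5 mm thick, 12 g, lying flat on the tray floor. Origin at the centre of its underside.
- nut3: Brass thin hex lock nut, 22 mm over its corners, 5 mm thick, 12 g, lying flat on the tray floor. Origin at the centre of its underside.
- spray: Bystander: upright spray can, 54 mm across, about 160 mm high; origin at the centre of its underside. Not to be disturbed.
- jar: Bystander: small closed jar, 52 mm across, 65 mm high; origin at the centre of its underside. Not to be disturbed.
- driver: Bystander: screwdriver lying on the bench, 190 mm long, along its own x. Not to be disturbed.
Mind the look-alikes: they are no part of the job. What is shaped like the scraper but pink or purple is not meant.

How it is judged:
On the way, in this order (a step that is already met when the one before it is completed fails the run):
1. the tray is tipped up (at least 0.52 rad) with all four nuts still lying on it (value of joint tray above 0.52 rad and x of each of nut0, nut1, nut2, nut3 in the frame of tray_lip above 0 m and z of each of nut0, nut1, nut2, nut3 in the frame of tray_lip above -0.004 m), for 0.2 s.
2. with the tray still tipped up (at least 0.48 rad), all four nuts are in the cup (horizontal distance between each of nut0, nut1, nut2, nut3 and cup below 0.055 m and z of nut0 in the frame of cup between -0.002 and 0.04 m and z of nut1 in the frame of cup between -0.002 and 0.04 m and z of nut2 in the frame of cup between -0.002 and 0.04 m and z of nut3 in the frame of cup between -0.002 and 0.04 m and value of joint tray above 0.48 rad), for 0.2 s.
At the end, for the whole second after the job is handed in: All four nuts lie inside the cup, which stands upright (within 0.1 rad) on the bench; the tray still leans at 0.48 rad or more; the scraper hangs upright (within 0.12 rad) in its rack, guard on both plates (height within 6 mm, within 20 mm across and 30 mm along the middle), released and at rest (all of step 2 and angle between cup's own z axis and vertical below 0.1 rad and height (world z) of cup between -0.008 and 0.008 m and z of scraper in the frame of rack between 0.092 and 0.104 m and x of scraper in the frame of rack between -0.02 and 0.02 m and y of scraper in the frame of rack between -0.03 and 0.03 m and angle between scraper's own z axis and vertical below 0.12 rad and linear speed of each of scraper, cup below 0.02 m/s); the robot touches nothing.
It fails at once if the gripper or arm touches a nut (contact force between any of the fingers, the arm and nut0 above 0.3 N or contact force between any of the fingers, the arm and nut1 above 0.3 N or contact force between any of the fingers, the arm and nut2 above 0.3 N or contact force between any of the fingers, the arm and nut3 above 0.3 N).
It fails at once if the tray is pushed back down below 0.48 rad while the scraper is at work on it (value of joint tray below 0.48 rad and contact force between scraper and stand above 0.5 N).
It fails at once if the scraper presses on the tray or its stand with more than 35 N (contact force between scraper and stand above 35 N).
It fails at once if the spray can, the jar or the screwdriver is moved by more than 30 mm (distance of any of spray, jar, driver from where it was at the start of the episode above 0.03 m).
It also fails if it takes over 72 s, if anything falls off the work surface, if the arm or the gripper's body presses on something with over 40 N, if the wrist force passes 120 N, or if a joint passes its speed limit or range.

## Working session

There is one attempt and no reset: what is moved stays moved. The work goes in short steps, Python scripts to look and compute and a tool call to move; the robot and the scene stay as the last step left them, time stands still between calls to the robot, and variables do not carry over. Pictures are saved under pics/ and viewed, at most 10 in all, crops included, and the job is handed in when it is done.

Besides the shell and the picture viewer there is one more tool, called as name([rows], argument=value, ...), one row to a line, values as JSON. jog_arm: Moves the arm, as the interface text tells. Its arguments: {"type":"object","properties":{"increments":{"type":"array"},"grip_force":{"type":"number"}},"required":["increments"]}

```bash
ls; mkdir -p pics; python3 - <<'E'
from bench import ctrl, vision
import cv2,numpy as np
for c in("side","top"):
    im=vision.get_image(c); cv2.imwrite(f"pics/{c}0.png",im["color"])
    print(c,im["fx"],im["fy"],im["cx"],im["cy"],im["k1"],np.round(im["extrinsics"],4).tolist())
    for t in("stand","tray","tray_bar","cup","rack","scraper","nut0","spray","jar","driver"):
        print(t,[(np.round(d["bbox"]).astype(int).tolist(),round(d["conf"],2)) for d in vision.spot_in(c,t)][:5])
s=ctrl.get_state();print({k:np.round(v,3).tolist() for k,v in s.items()})
E
```

```text
pics
side 442.7613319055117 442.7613319055117 276.87856495152454 213.71220111959317 -0.05882284704729115 [[-0.9914, -0.1309, 0.0065, 0.5503], [-0.0831, 0.5897, -0.8033, 0.137], [0.1013, -0.7969, -0.5955, 1.0832], [0.0, 0.0, 0.0, 1.0]]
stand [([238, 217, 317, 313], 0.75)]
tray [([244, 219, 309, 290], 0.92)]
tray_bar [([244, 215, 309, 290], 0.97), ([288, 239, 296, 245], 0.54)]
cup [([282, 216, 314, 251], 0.63)]
rack [([239, 215, 306, 292], 0.62)]
scraper [([308, 132, 333, 158], 0.84), ([347, 157, 375, 200], 0.67), ([344, 134, 364, 163], 0.67), ([263, 148, 281, 183], 0.58)]
nut0 [([290, 229, 300, 241], 0.57), ([289, 237, 295, 242], 0.55), ([268, 241, 277, 250], 0.43)]
spray [([295, 332, 330, 412], 0.81)]
jar [([229, 177, 246, 205], 0.8)]
driver [([173, 236, 208, 291], 0.9), ([242, 221, 308, 289], 0.54)]
top 446.3536887009458 446.3536887009458 285.2979338655045 205.63125218845047 -0.11023823438950857 [[0.014, -0.9999, 0.0048, -0.0331], [-0.991, -0.0145, -0.1328, 0.5557], [0.1329, -0.0029, -0.9911, 1.2583], [0.0, 0.0, 0.0, 1.0]]
stand [([198, 184, 285, 239], 0.76), ([196, 186, 278, 231], 
[... 260 characters left out ...]
74, 402, 201], 0.69)]
nut0 [([246, 197, 251, 209], 0.57), ([196, 186, 278, 232], 0.46), ([262, 219, 269, 224], 0.44), ([250, 214, 260, 224], 0.4), ([390, 219, 415, 253], 0.28)]
spray [([113, 235, 148, 256], 0.61)]
jar [([339, 151, 357, 166], 0.7), ([382, 213, 414, 250], 0.19)]
driver [([218, 136, 281, 148], 0.86)]
{'time': 1.1, 'joint_positions': [1.156, 0.321, -0.07, 1.45, 0.023, 1.371, -0.057], 'qd': [-0.001, -0.001, -0.0, 0.001, 0.0, 0.002, 0.0], 'joint_torque': [-0.0, -49.112, -0.403, -31.278, -0.063, 0.034, 0.0], 'position': [0.27, -0.591, 0.223], 'tool_rot': [3.07, 0.668, -0.0], 'ft_force': [0.032, 0.571, -0.128], 'torque': [-0.059, 0.017, -0.007], 'grip_force': 0.0, 'grip_width': 1.0}
```

```bash
python3 - <<'E'
import cv2
a=cv2.imread("pics/top0.png")[125:300,180:460];cv2.imwrite("pics/t1.png",cv2.resize(a,(800,500),interpolation=cv2.INTER_CUBIC))
a=cv2.imread("pics/side0.png")[120:330,170:450];cv2.imwrite("pics/s1.png",cv2.resize(a,(800,600),interpolation=cv2.INTER_CUBIC))
E
```

```text
(no output)
```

View pics/t1.png

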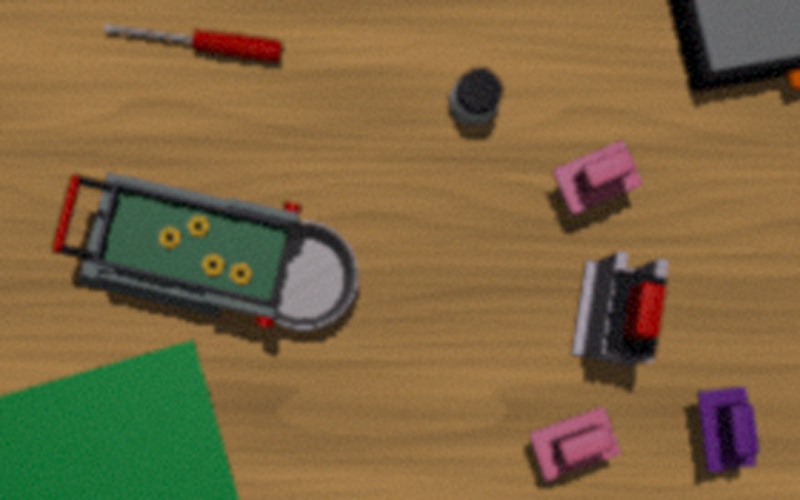

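View pics/s1.png

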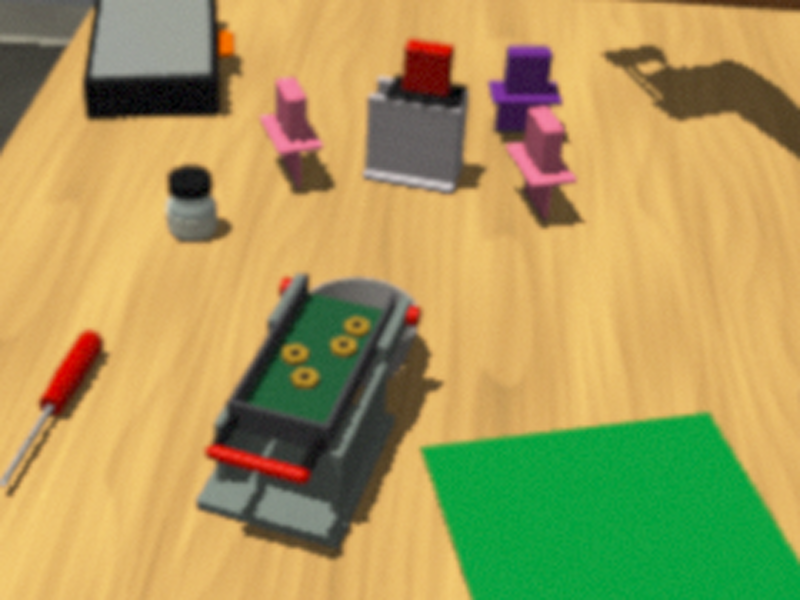

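The real scraper is the red-handled one hanging in the aluminium rack: top crop (645,308), side crop (428,68). The pink ones at top crop (600,175) and (575,445) and the purple one at (730,430) stand free on the bench, so they are look-alikes. The top crop also shows the tray bar at (67,214), the hinge pins at (292,207) and (265,322), and the cup at about (308,275). The four nuts are at (169,237), (198,226), (213,265) and (240,273).

```bash
cat > h.py <<'E'
import numpy as np,cv2
from scipy.spatial.transform import Rotation as R
from scipy.optimize import least_squares,minimize
CAM={"side":(442.76,276.88,213.71,-0.05882,np.array([[-0.9914,-0.1309,0.0065,0.5503],[-0.0831,0.5897,-0.8033,0.137],[0.1013,-0.7969,-0.5955,1.0832]])),
"top":(446.354,285.298,205.631,-0.11024,np.array([[0.014,-0.9999,0.0048,-0.0331],[-0.991,-0.0145,-0.1328,0.5557],[0.1329,-0.0029,-0.9911,1.2583]]))}
def proj(c,P):
    f,cx,cy,k,E=CAM[c];P=np.atleast_2d(P);p=P@E[:,:3].T+E[:,3];s=p[:,:2]/p[:,2:]
    s=s*(1+k*(s**2).sum(1,keepdims=True));return s*f+[cx,cy]
def onplane(c,uv,z):
    return least_squares(lambda q:proj(c,[q[0],q[1],z])[0]-uv,[0.6,-0.1]).x
def tf(p,L):
    L=np.atleast_2d(L);c,s=np.cos(p[2]),np.sin(p[2])
    return np.c_[p[0]+c*L[:,0]-s*L[:,1],p[1]+s*L[:,0]+c*L[:,1],L[:,2]]
def box(x,y,z):return np.array([[a,b,c] for a in x for b in y for c in z])
def fitmask(masks,hullpts,p0,S=4):
    """fit x,y,yaw so that hull of projected pts covers masks {cam:mask}"""
    M={c:cv2.resize(m.astype(np.float32),None,fx=S,fy=S,interpolation=cv2.INTER_LINEAR)>.5 for c,m in masks.items()}
    def cost(p):
        r=0
        for c,m in M.items():
            h=cv2.convexHull(((proj(c,tf(p,hullpts))+.5)*S-.5).astype(np.float32)).round().astype(np.int32)
            g=np.zeros(m.shape,np.uint8);cv2.fillConvexPoly(g,h,1);g=g>0
            r+=1-(g&m).sum()/max((g|m).sum(),1)
        return r
    return min((minimize(cost,p0,method="Nelder-Mead",options=dict(initial_simplex=np.array(p0)+d*np.array([[0,0,0],[.02,0,0],[0,.02,0],[0,0,.25]]),xatol=2e-4,fatol=1e-4)) for d in(1,-1)),key=lambda r:r.fun)
def red(im,b):
    h=cv2.cvtColor(im,cv2.COLOR_BGR2HSV);m=((h[...,0]<6)|(h[...,0]>175))&(h[...,1]>170)&(h[...,2]>60)
    o=np.zeros_like(m);o[b[1]:b[3],b[0]:b[2]]=m[b[1]:b[3],b[0]:b[2]];return o
E
python3 - <<'E'
from h import *
k=800/280
T=lambda a:np.array(a)/k+[180,125]-.3
S=lambda a:np.array(a)/k+[170,120]-.3
L=np.array([[214,35,86],[214,-35,86],[0,54,80],[0,-54,80]])/1e3
ot=T([[75,178],[58,250],[292,207],[265,322]]);os=S([[210,452],[308,475],[286,285],[413,315]])
for LL,a,b in((L,ot,os),(L[:, :]*[1,-1,1],ot,os)):
    f=lambda p:np.r_[(proj("top",tf(p,LL))-a).ravel(),(proj("side",tf(p,LL))-b).ravel()]
    for y0 in(1.4,-1.4): 
        r=least_squares(f,[.5,.05,y0]);print("stand",r.x.round(4),r.cost,r.fun.round(1))
for n,q in(("nuts",[[169,237],[198,226],[213,265],[240,273]]),):
    for u in T(q): print(n,onplane("top",u,.084).round(3))
for u in S([[294,353],[305,377],[343,346],[357,325]]): print("nut side",onplane("side",u,.084).round(3))
t=cv2.imread("pics/top0.png");s=cv2.imread("pics/side0.png")
m={"top":red(t,[385,210,420,260]),"side":red(s,[305,128,340,158])}
print({c:v.sum() for c,v in m.items()})
H=box([-.012,.012],[-.025,.025],[.104,.156])
p0=onplane("top",[405.5,233],.15)
for y in(0,1.57):
    r=fitmask(m,H,[*p0,y]);print("scraper",r.x.round(4),r.fun)
print("cup",onplane("top",T([[306,272]])[0],.048))
for n,u in(("spray",[138,245]),("jar",[348,154]),("drv",[250,142])):print(n,onplane("top",np.array(u),.06).round(3))
E
```

```text
stand [ 0.5149 -0.0048  1.3152] 5310.206867445322 [ -5.1  22.5   8.  -26.4  -9.2  39.6  10.6 -37.7  30.2   7.  -34.6 -10.2
  44.5  10.5 -41.  -10.4]
stand [ 0.5149 -0.0048  1.3151] 5310.206862384341 [ -5.1  22.5   8.  -26.4  -9.2  39.6  10.6 -37.7  30.2   7.  -34.6 -10.2
  44.5  10.5 -41.  -10.4]
stand [ 0.5186 -0.0031  1.3602] 7.507267649902433 [ 0.1  0.6 -0.1 -0.5 -0.3  1.   0.5 -1.8  1.7 -0.1 -1.4  0.1  1.6  1.
 -1.2 -0.3]
stand [ 0.5186 -0.0031  1.3602] 7.5072676499022135 [ 0.1  0.6 -0.1 -0.5 -0.3  1.   0.5 -1.8  1.7 -0.1 -1.4  0.1  1.6  1.
 -1.2 -0.3]
nuts [0.542 0.105]
nuts [0.554 0.077]
nuts [0.515 0.061]
nuts [0.508 0.035]
nut side [0.556 0.077]
nut side [0.543 0.105]
nut side [0.517 0.062]
nut side [0.508 0.034]
{'top': np.int64(162), 'side': np.int64(256)}
scraper [ 0.4745 -0.3502 -1.5422] 0.6557712419328314
scraper [ 0.4743 -0.3487  1.5711] 0.6490436009832626
cup [ 0.51348841 -0.02998833]
spray [0.434 0.393]
jar [ 0.707 -0.205]
drv [0.739 0.08 ]
```

```bash
python3 - <<'E'
from h import *
t=cv2.imread("pics/top0.png");s=cv2.imread("pics/side0.png")
H=box([-.012,.012],[-.025,.025],[.104,.156])
def rd(im,b):
    i=im.astype(int);m=(i[...,2]>55)&(i[...,2]>2.2*i[...,1])&(i[...,2]>2.2*i[...,0]);o=np.zeros_like(m);o[b[1]:b[3],b[0]:b[2]]=m[b[1]:b[3],b[0]:b[2]];return o
m={"top":rd(t,[385,210,420,260]),"side":rd(s,[305,128,340,158])}
for c in m:
    y,x=np.nonzero(m[c]);print(c,m[c].sum(),x.min(),x.max(),y.min(),y.max())
for mm in(m,{"top":m["top"]},{"side":m["side"]}):
  for y in(1.45,1.6):
    r=fitmask(mm,H,[.475,-.35,y]);print("scraper",r.x.round(4),r.fun)
p=[r.x[0],r.x[1],r.x[2]]
V=[]
for c,im,(x0,y0,x1,y1) in(("top",t,(365,200,430,265)),("side",s,(285,120,350,195))):
    a=cv2.resize(im[y0:y1,x0:x1],None,fx=6,fy=6,interpolation=cv2.INTER_CUBIC)
    q=fitmask(m,H,[.475,-.35,1.5]).x
    h=cv2.convexHull(((proj(c,tf(q,H))-[x0,y0]+.5)*6).astype(np.float32)).astype(np.int32);cv2.polylines(a,[h],True,(0,255,0),1)
    for xx in(-.025,-.015,.015,.025):
        h=((proj(c,tf(q,[[xx,-.05,.098],[xx,.05,.098]]))-[x0,y0]+.5)*6).astype(np.int32);cv2.polylines(a,[h],False,(255,255,0),1)
    V.append(cv2.copyMakeBorder(a,0,450-a.shape[0],0,0,0))
cv2.imwrite("pics/v.png",cv2.hconcat(V))
E
```

```text
top 175 402 412 223 242
side 285 310 327 134 153
scraper [ 0.4746 -0.3497  1.5554] 0.5169240487893403
scraper [ 0.4745 -0.3498  1.5583] 0.5169240487893403
scraper [ 0.4752 -0.3504  1.4955] 0.36744396649309485
scraper [ 0.4748 -0.3515  1.6284] 0.3704037897586284
scraper [ 0.4736 -0.3492  1.5777] 0.14775525667740097
scraper [ 0.4745 -0.3469  1.6095] 0.1441014959288014
```

View pics/v.png

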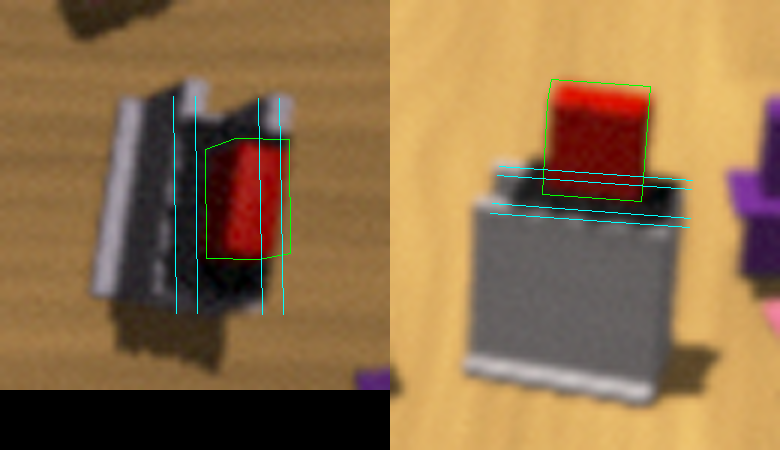

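```bash
python3 - <<'E'
from h import *
T=np.array([[195,93],[280,110],[258,303]])/6+[364.5,199.5]
S=(np.array([[487,203],[508,170],[662,228]])-[390,0])/6+[284.5,119.5]
LT=np.array([[20,-45,98],[-20,-45,98],[-20,45,98]])/1e3;LS=np.array([[20,-45,98],[-20,-45,98],[20,45,98]])/1e3
f=lambda p:np.r_[(proj("top",tf(p,LT))-T).ravel(),(proj("side",tf(p,LS))-S).ravel()]
r=least_squares(f,[.47,-.35,1.436]);print(r.x,r.fun.round(1))
# handle top face: centre top (252,196), side (604,95)
for c,u in(("top",np.array([257,190])/6+[364.5,199.5]),("side",np.array([601-390,97])/6+[284.5,119.5])):print(c,onplane(c,u,.156))
# base left edge top view, z .008 local x=+35 ,y +-50
for u in([124,97],[97,295]):print(onplane("top",np.array(u)/6+[364.5,199.5],.008), tf(r.x,[[.033,-.05 if u[1]<200 else .05,.008]])[0])
E
```

```text
[ 0.47830161 -0.34945798  1.42292105] [ 0.2  0.2  0.  -0.4 -0.4 -0.5  0.4  0.  -0.1 -0.4  0.4  0.1]
top [ 0.47690448 -0.34788775]
side [ 0.47345037 -0.34704898]
[ 0.53423249 -0.32314948] [ 0.53261805 -0.32418498  0.008     ]
[ 0.43602626 -0.3084426 ] [ 0.43370941 -0.30945128  0.008     ]
```

```bash
cat >> h.py <<'E'
ST=(.5186,-.0031,1.360);RK=(.477,-.349,1.423)
def down(yaw):  # tool z down, tool y at world yaw
    y=np.array([np.cos(yaw),np.sin(yaw),0]);z=np.array([0,0,-1.]);return R.from_matrix(np.c_[np.cross(y,z),y,z])
def tray(q,flip=1,p=(0,0,0)):
    """tray_lip frame point p (m) in world and tool orientation square to the floor, tool y = flip*tray x"""
    c,s=np.cos(ST[2]),np.sin(ST[2]);X0=np.array([c,s,0]);Y=np.array([-s,c,0]);Z0=np.array([0,0,1.])
    X=np.cos(q)*X0+np.sin(q)*Z0;Z=-np.sin(q)*X0+np.cos(q)*Z0
    P=np.array([ST[0],ST[1],.080])+p[0]*X+p[1]*Y+p[2]*Z
    y=flip*X;z=-Z;return P,R.from_matrix(np.c_[np.cross(y,z),y,z])
def plan(targets,start=None):
    """targets: (pos,rot,ncalls); prints rounded tool-frame increments, one line per call"""
    from bench import ctrl
    if start is None:
        s=ctrl.get_state();start=np.array(s["position"]),R.from_rotvec(s["tool_rot"])
        print("t",round(s["time"],2),"F",np.round(s["ft_force"],1),"gw",round(s["grip_width"]*87,1),"pos",np.round(start[0],4))
    p,r=start
    for P,Q,n in targets:
        p0,r0=p,r;w=(r0.inv()*Q).as_rotvec()
        for i in range(1,n+1):
            tp=p0+(np.array(P)-p0)*i/n;tr=r0*R.from_rotvec(w*i/n)
            d=np.round(r.inv().apply(tp-p)*1e3,1);a=np.round((r.inv()*tr).as_rotvec(),3)
            print("t",d.tolist(),"w",a.tolist());p=p+r.apply(d/1e3);r=r*R.from_rotvec(a)
    return p,r
E
python3 - <<'E'
from h import *
P,Q=tray(0,1,(.214,0,.006-.019))
print(P)
plan([(P+[0,0,.13],Q,5),(P,Q,1)])
E
```

```text
[0.56337707 0.20616302 0.067     ]
t 1.1 F [ 0.   0.6 -0.1] gw 87.0 pos [ 0.2703 -0.5912  0.2226]
t [119.6, -120.6, 5.1] w [0.0, 0.0, -0.5]
t [162.9, -48.6, 5.1] w [-0.0, 0.0, -0.501]
t [166.1, 35.7, 5.1] w [-0.0, 0.0, -0.5]
t [128.7, 110.9, 5.1] w [-0.0, 0.0, -0.501]
t [59.6, 159.1, 5.1] w [-0.0, 0.0, -0.5]
t [0.0, -0.0, 130.0] w [-0.0, 0.0, 0.0]
```

jog_arm([
  {"tx":120,"ty":-121,"tz":5,"wz":-0.5,"gripper":0.4},
  {"tx":120,"ty":-121,"tz":5,"wz":-0.5,"gripper":0.4},
  {"tx":120,"ty":-121,"tz":5,"wz":-0.5,"gripper":0.4},
  {"tx":120,"ty":-121,"tz":5,"wz":-0.5,"gripper":0.4},
  {"tx":120,"ty":-121,"tz":5,"wz":-0.5,"gripper":0.4},
])

```text
validation failed for argument at $.in...
```

jog_arm([
  {"tx":163,"ty":-49,"tz":5,"wz":-0.5,"gripper":0.4},
  {"tx":163,"ty":-49,"tz":5,"wz":-0.5,"gripper":0.4},
  {"tx":163,"ty":-49,"tz":5,"wz":-0.5,"gripper":0.4},
  {"tx":163,"ty":-49,"tz":5,"wz":-0.5,"gripper":0.4},
  {"tx":163,"ty":-49,"tz":5,"wz":-0.5,"gripper":0.4},
])

```text
validation failed for argument at $.in...
```

jog_arm([
  {"tx":166,"ty":36,"tz":5,"wz":-0.5,"gripper":0.4},
  {"tx":166,"ty":36,"tz":5,"wz":-0.5,"gripper":0.4},
  {"tx":166,"ty":36,"tz":5,"wz":-0.5,"gripper":0.4},
  {"tx":166,"ty":36,"tz":5,"wz":-0.5,"gripper":0.4},
  {"tx":166,"ty":36,"tz":5,"wz":-0.5,"gripper":0.4},
])

```text
validation failed for argument at $.in...
```

jog_arm([
  {"tx":129,"ty":111,"tz":5,"wz":-0.5,"gripper":0.4},
  {"tx":129,"ty":111,"tz":5,"wz":-0.5,"gripper":0.4},
  {"tx":129,"ty":111,"tz":5,"wz":-0.5,"gripper":0.4},
  {"tx":129,"ty":111,"tz":5,"wz":-0.5,"gripper":0.4},
  {"tx":129,"ty":111,"tz":5,"wz":-0.5,"gripper":0.4},
])

```text
validation failed for argument at $.in...
```

jog_arm([
  {"tx":60,"ty":159,"tz":5,"wz":-0.5,"gripper":0.4},
  {"tx":60,"ty":159,"tz":5,"wz":-0.5,"gripper":0.4},
  {"tx":60,"ty":159,"tz":5,"wz":-0.5,"gripper":0.4},
  {"tx":60,"ty":159,"tz":5,"wz":-0.5,"gripper":0.4},
  {"tx":60,"ty":159,"tz":5,"wz":-0.5,"gripper":0.4},
])

```text
validation failed for argument at $.in...
```

Probably all seven keys are required in every row; I'll test that with one call.

jog_arm([
  {"tx":120,"ty":-121,"tz":5,"wx":0,"wy":0,"wz":-0.5,"gripper":0.4},
  {"tx":120,"ty":-121,"tz":5,"wx":0,"wy":0,"wz":-0.5,"gripper":0.4},
  {"tx":120,"ty":-121,"tz":5,"wx":0,"wy":0,"wz":-0.5,"gripper":0.4},
  {"tx":120,"ty":-121,"tz":5,"wx":0,"wy":0,"wz":-0.5,"gripper":0.4},
  {"tx":120,"ty":-121,"tz":5,"wx":0,"wy":0,"wz":-0.5,"gripper":0.4},
])

```text
time: 1.52
position: [0.3338, -0.4231, 0.2178]
tool_rot: [-2.796, -1.427, -0.005]
ft_force: [0.8, 0.4, -0.1]
grip_width: 0.707
grip_force: 0.0
```

jog_arm([
  {"tx":163,"ty":-49,"tz":5,"wx":0,"wy":0,"wz":-0.5,"gripper":0.4},
  {"tx":163,"ty":-49,"tz":5,"wx":0,"wy":0,"wz":-0.5,"gripper":0.4},
  {"tx":163,"ty":-49,"tz":5,"wx":0,"wy":0,"wz":-0.5,"gripper":0.4},
  {"tx":163,"ty":-49,"tz":5,"wx":0,"wy":0,"wz":-0.5,"gripper":0.4},
  {"tx":163,"ty":-49,"tz":5,"wx":0,"wy":0,"wz":-0.5,"gripper":0.4},
])

```text
time: 1.93
position: [0.3909, -0.2634, 0.2129]
tool_rot: [-2.357, -2.076, -0.004]
ft_force: [0.4, 0.4, 0.4]
grip_width: 0.417
grip_force: 0.0
```

jog_arm([
  {"tx":166,"ty":36,"tz":5,"wx":0,"wy":0,"wz":-0.5,"gripper":0.4},
  {"tx":166,"ty":36,"tz":5,"wx":0,"wy":0,"wz":-0.5,"gripper":0.4},
  {"tx":166,"ty":36,"tz":5,"wx":0,"wy":0,"wz":-0.5,"gripper":0.4},
  {"tx":166,"ty":36,"tz":5,"wx":0,"wy":0,"wz":-0.5,"gripper":0.4},
  {"tx":166,"ty":36,"tz":5,"wx":0,"wy":0,"wz":-0.5,"gripper":0.4},
])

```text
time: 2.35
position: [0.4491, -0.1038, 0.2082]
tool_rot: [1.771, 2.594, 0.005]
ft_force: [0.4, 0.6, 0.5]
grip_width: 0.4
grip_force: 0.0
```

jog_arm([
  {"tx":129,"ty":111,"tz":5,"wx":0,"wy":0,"wz":-0.5,"gripper":0.4},
  {"tx":129,"ty":111,"tz":5,"wx":0,"wy":0,"wz":-0.5,"gripper":0.4},
  {"tx":129,"ty":111,"tz":5,"wx":0,"wy":0,"wz":-0.5,"gripper":0.4},
  {"tx":129,"ty":111,"tz":5,"wx":0,"wy":0,"wz":-0.5,"gripper":0.4},
  {"tx":129,"ty":111,"tz":5,"wx":0,"wy":0,"wz":-0.5,"gripper":0.4},
])

```text
time: 2.77
position: [0.5066, 0.0564, 0.2032]
tool_rot: [1.076, 2.951, 0.009]
ft_force: [-0.3, 0.8, 0.5]
grip_width: 0.399
grip_force: 0.0
```

jog_arm([
  {"tx":60,"ty":159,"tz":5,"wx":0,"wy":0,"wz":-0.5,"gripper":0.4},
  {"tx":60,"ty":159,"tz":5,"wx":0,"wy":0,"wz":-0.5,"gripper":0.4},
  {"tx":60,"ty":159,"tz":5,"wx":0,"wy":0,"wz":-0.5,"gripper":0.4},
  {"tx":60,"ty":159,"tz":5,"wx":0,"wy":0,"wz":-0.5,"gripper":0.4},
  {"tx":60,"ty":159,"tz":5,"wx":0,"wy":0,"wz":-0.5,"gripper":0.4},
])

```text
time: 3.18
position: [0.5637, 0.2154, 0.1966]
tool_rot: [-0.316, -3.123, -0.012]
ft_force: [-1.5, -0.2, 0.3]
grip_width: 0.399
grip_force: 0.0
```

```bash
python3 - <<'E'
from h import *
from bench import vision,ctrl
im=vision.get_image("top")["color"];im2=vision.get_image("side")["color"]
P,Q=tray(0,1,(.214,0,.006-.019))
plan([(P+[0,0,.05],Q,1),(P,Q,1)])
print(np.round(ctrl.get_state()["joint_positions"],2))
a=[cv2.resize(i,None,fx=2.7,fy=2.7,interpolation=cv2.INTER_CUBIC) for i in(im[130:280,150:298],im2[130:330,200:348])]
cv2.imwrite("pics/v2.png",cv2.hconcat([cv2.copyMakeBorder(x,0,560-x.shape[0],0,0,0) for x in a]))
E
```

```text
t 3.28 F [ 0.5 -0.3  0.5] gw 34.9 pos [0.5636 0.2091 0.1967]
t [-0.6, -3.0, 79.7] w [0.001, -0.002, -0.0]
t [-0.0, -0.0, 50.0] w [0.0, -0.0, -0.0]
[ 0.3   0.34 -0.86  1.59  0.26  1.33  0.77]
```

View pics/v2.png

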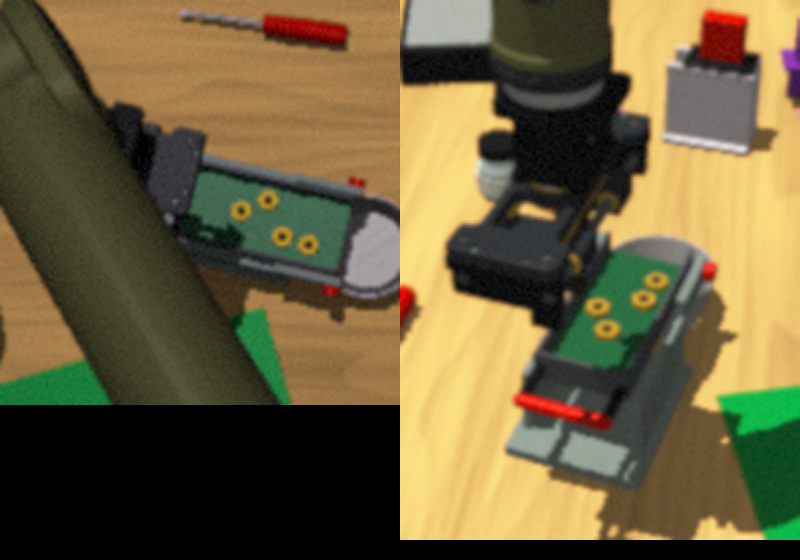

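The two views show the gripper over the back of the tray, with the bar free below it at side crop (560,410). The nuts haven't moved.

jog_arm([
  {"tx":0,"ty":0,"tz":40,"wx":0,"wy":0,"wz":0,"gripper":0.4},
  {"tx":0,"ty":0,"tz":80,"wx":0,"wy":0,"wz":0,"gripper":0.4},
  {"tx":0,"ty":0,"tz":80,"wx":0,"wy":0,"wz":0,"gripper":0.4},
  {"tx":0,"ty":0,"tz":80,"wx":0,"wy":0,"wz":0,"gripper":0.4},
  {"tx":0,"ty":0,"tz":80,"wx":0,"wy":0,"wz":0,"gripper":0.4},
])

```text
time: 3.7
position: [0.5651, 0.206, 0.1196]
tool_rot: [0.338, 3.121, 0.0]
ft_force: [0.4, 0.2, 0.5]
grip_width: 0.396
grip_force: 0.0
```

```bash
python3 - <<'E'
from h import *
P,Q=tray(0,1,(.214,0,.006-.019))
plan([(P,Q,1)])
E
```

```text
t 3.7 F [0.4 0.2 0.5] gw 34.5 pos [0.5651 0.206  0.1196]
t [1.8, -0.3, 52.6] w [0.0, 0.002, -0.005]
```

jog_arm([
  {"tx":1,"ty":0,"tz":30,"wx":0,"wy":0,"wz":0,"gripper":0.4},
  {"tx":1,"ty":0,"tz":52,"wx":0,"wy":0,"wz":0,"gripper":0.4},
  {"tx":1,"ty":0,"tz":52,"wx":0,"wy":0,"wz":0,"gripper":0.4},
  {"tx":1,"ty":0,"tz":52,"wx":0,"wy":0,"wz":0,"gripper":0.2},
  {"tx":1,"ty":0,"tz":52,"wx":0,"wy":0,"wz":0,"gripper":0.05},
], grip_force=25)

```text
time: 4.12
position: [0.5647, 0.2078, 0.0684]
tool_rot: [0.334, 3.12, 0.002]
ft_force: [0.5, -0.2, 0.2]
grip_width: 0.319
grip_force: 0.0
```

jog_arm([
  {"tx":0,"ty":0,"tz":0,"wx":0,"wy":0,"wz":0,"gripper":0.05},
  {"tx":0,"ty":0,"tz":0,"wx":0,"wy":0,"wz":0,"gripper":0.05},
  {"tx":0,"ty":0,"tz":0,"wx":0,"wy":0,"wz":0,"gripper":0.05},
  {"tx":0,"ty":0,"tz":0,"wx":0,"wy":0,"wz":0,"gripper":0.05},
  {"tx":0,"ty":0,"tz":0,"wx":0,"wy":0,"wz":0,"gripper":0.05},
], grip_force=25)

```text
time: 4.53
position: [0.5639, 0.2076, 0.0671]
tool_rot: [0.334, 3.122, 0.0]
ft_force: [-1.2, -0.7, 6.7]
grip_width: 0.131
grip_force: 25.0
```

```bash
python3 - <<'E'
from h import *
s=plan([])
# arc, relative to actual: use ideal poses
st=tray(0,1,(.214,0,-.013))
r=[(*tray(q,1,(.214,0,-.013)),1) for q in(.14,.28,.42,.56)]
plan(r,st)
E
```

```text
t 4.53 F [-1.2 -0.7  6.7] gw 11.4 pos [0.5639 0.2076 0.0671]
t [-0.0, -0.3, -30.0] w [-0.14, -0.0, 0.0]
t [0.0, -0.3, -30.0] w [-0.14, 0.0, 0.0]
t [0.0, -0.2, -30.0] w [-0.14, -0.0, 0.0]
t [0.0, -0.3, -30.0] w [-0.14, -0.0, -0.0]
```

jog_arm([
  {"tx":0,"ty":0,"tz":-3,"wx":-0.014,"wy":0,"wz":0,"gripper":0.05},
  {"tx":0,"ty":0,"tz":-9,"wx":-0.042,"wy":0,"wz":0,"gripper":0.05},
  {"tx":0,"ty":0,"tz":-16,"wx":-0.075,"wy":0,"wz":0,"gripper":0.05},
  {"tx":0,"ty":0,"tz":-23,"wx":-0.107,"wy":0,"wz":0,"gripper":0.05},
  {"tx":0,"ty":0,"tz":-30,"wx":-0.14,"wy":0,"wz":0,"gripper":0.05},
], grip_force=25)

```text
time: 4.95
position: [0.5638, 0.2077, 0.0951]
tool_rot: [0.331, 3.099, 0.223]
ft_force: [5.8, 2.4, -9.4]
grip_width: 0.128
grip_force: 25.0
```

jog_arm([
  {"tx":0,"ty":0,"tz":-6,"wx":-0.028,"wy":0,"wz":0,"gripper":0.05},
  {"tx":0,"ty":0,"tz":-12,"wx":-0.056,"wy":0,"wz":0,"gripper":0.05},
  {"tx":0,"ty":0,"tz":-18,"wx":-0.084,"wy":0,"wz":0,"gripper":0.05},
  {"tx":0,"ty":0,"tz":-24,"wx":-0.112,"wy":0,"wz":0,"gripper":0.05},
  {"tx":0,"ty":0,"tz":-30,"wx":-0.14,"wy":0,"wz":0,"gripper":0.05},
])

```text
time: 5.37
position: [0.5629, 0.2035, 0.1251]
tool_rot: [0.327, 3.061, 0.436]
ft_force: [4.6, 3.1, -7.8]
grip_width: 0.127
grip_force: 25.0
```

jog_arm([
  {"tx":0,"ty":0,"tz":-6,"wx":-0.028,"wy":0,"wz":0,"gripper":0.05},
  {"tx":0,"ty":0,"tz":-12,"wx":-0.056,"wy":0,"wz":0,"gripper":0.05},
  {"tx":0,"ty":0,"tz":-18,"wx":-0.084,"wy":0,"wz":0,"gripper":0.05},
  {"tx":0,"ty":0,"tz":-24,"wx":-0.112,"wy":0,"wz":0,"gripper":0.05},
  {"tx":0,"ty":0,"tz":-30,"wx":-0.14,"wy":0,"wz":0,"gripper":0.05},
])

```text
time: 5.78
position: [0.5611, 0.1954, 0.1541]
tool_rot: [0.322, 3.009, 0.645]
ft_force: [5.4, 4.1, -9.3]
grip_width: 0.124
grip_force: 25.0
```

```bash
python3 - <<'E'
from h import *
print(tray(.42,1,(.214,0,-.013))[0])
plan([(*tray(.56,1,(.214,0,-.013)),1)])
E
```

```text
[0.5605946  0.1931593  0.15539058]
t 5.78 F [ 5.4  4.1 -9.3] gw 10.8 pos [0.5611 0.1954 0.1541]
t [-0.1, -1.7, -32.1] w [-0.137, 0.003, -0.001]
```

jog_arm([
  {"tx":0,"ty":0,"tz":-7,"wx":-0.032,"wy":0,"wz":0,"gripper":0.05},
  {"tx":0,"ty":0,"tz":-14,"wx":-0.064,"wy":0,"wz":0,"gripper":0.05},
  {"tx":0,"ty":0,"tz":-21,"wx":-0.096,"wy":0,"wz":0,"gripper":0.05},
  {"tx":0,"ty":0,"tz":-28,"wx":-0.125,"wy":0,"wz":0,"gripper":0.05},
  {"tx":0,"ty":0,"tz":-32,"wx":-0.14,"wy":0,"wz":0,"gripper":0.05},
])

```text
time: 6.2
position: [0.5581, 0.1823, 0.1832]
tool_rot: [0.316, 2.944, 0.85]
ft_force: [12.4, 14.3, -25.8]
grip_width: 0.126
grip_force: 25.0
```

jog_arm([
  {"tx":0,"ty":0,"tz":0,"wx":0,"wy":0,"wz":0,"gripper":0.05},
  {"tx":0,"ty":0,"tz":-1,"wx":0,"wy":0,"wz":0,"gripper":0.05},
  {"tx":0,"ty":0,"tz":-2,"wx":0,"wy":0,"wz":0,"gripper":0.05},
  {"tx":0,"ty":0,"tz":-2,"wx":0,"wy":0,"wz":0,"gripper":0.05},
  {"tx":0,"ty":0,"tz":-2,"wx":0,"wy":0,"wz":0,"gripper":0.05},
])

```text
time: 6.62
position: [0.5579, 0.1822, 0.1834]
tool_rot: [0.315, 2.944, 0.847]
ft_force: [12.8, 9.0, -20.6]
grip_width: 0.129
grip_force: 25.0
```

```bash
python3 - <<'E'
from h import *
print(tray(.56,1,(.214,0,-.013))[0])
plan([(*tray(.56,1,(.214,0,-.013)),1)])
E
```

```text
[0.55798249 0.18095173 0.18265953]
t 6.62 F [ 12.8   9.  -20.6] gw 11.2 pos [0.5579 0.1822 0.1834]
t [-0.3, -1.4, 0.0] w [0.001, 0.005, -0.001]
```

jog_arm([
  {"tx":0,"ty":0,"tz":0,"wx":0,"wy":0,"wz":0,"gripper":0.4},
  {"tx":0,"ty":0,"tz":0,"wx":0,"wy":0,"wz":0,"gripper":0.4},
  {"tx":0,"ty":0,"tz":0,"wx":0,"wy":0,"wz":0,"gripper":0.4},
  {"tx":0,"ty":0,"tz":-20,"wx":0,"wy":0,"wz":0,"gripper":0.4},
  {"tx":0,"ty":0,"tz":-60,"wx":0,"wy":0,"wz":0,"gripper":0.4},
])

```text
time: 7.03
position: [0.5472, 0.1523, 0.2339]
tool_rot: [0.31, 2.954, 0.853]
ft_force: [1.0, -1.0, 0.2]
grip_width: 0.376
grip_force: 0.0
```

```bash
sed -i 's/^ST=.*/ST=(.5189,-.0019,1.360);RK=(.477,-.349,1.423)/' h.py; python3 - <<'E'
from h import *
from bench import ctrl
s=ctrl.get_state();p=np.array(s["position"]);r=R.from_rotvec(s["tool_rot"])
Q=down(RK[2]-np.pi)
# avoid rotating wrong way: go via down(1.36-1.4)
v=p+[0,0,.08]
plan([(v+([.54,.05,.30]-v)*.99,down(.35),2),([.49,-.2,.27],down(-.8),2),([RK[0],RK[1],.22],Q,2)])
print(np.round(s["joint_positions"],2))
E
```

```text
t 7.03 F [ 1.  -1.   0.2] gw 32.7 pos [0.5472 0.1523 0.2339]
t [-6.7, -24.9, -54.9] w [0.254, -0.145, 0.492]
t [-27.9, -29.2, -45.2] w [0.255, -0.145, 0.492]
t [-109.3, -66.6, 15.1] w [-0.0, 0.0, 0.575]
t [-128.0, 3.7, 15.1] w [-0.0, 0.0, 0.575]
t [-56.5, 48.9, 25.0] w [0.0, 0.0, 0.459]
t [-29.1, 68.9, 25.1] w [0.0, 0.0, 0.459]
[ 1.09  0.18 -1.15  1.82 -0.42  1.14  1.48]
```

jog_arm([
  {"tx":-2,"ty":-5,"tz":-30,"wx":0.02,"wy":-0.02,"wz":0.05,"gripper":0.4},
  {"tx":-7,"ty":-25,"tz":-55,"wx":0.254,"wy":-0.145,"wz":0.492,"gripper":0.4},
  {"tx":-7,"ty":-25,"tz":-55,"wx":0.254,"wy":-0.145,"wz":0.492,"gripper":0.4},
  {"tx":-7,"ty":-25,"tz":-55,"wx":0.254,"wy":-0.145,"wz":0.492,"gripper":0.4},
  {"tx":-7,"ty":-25,"tz":-55,"wx":0.254,"wy":-0.145,"wz":0.492,"gripper":0.6},
])

```text
time: 7.45
position: [0.547, 0.0983, 0.27]
tool_rot: [1.085, 2.873, 0.453]
ft_force: [0.9, 0.2, -0.7]
grip_width: 0.423
grip_force: 0.0
```

jog_arm([
  {"tx":-28,"ty":-29,"tz":-45,"wx":0.255,"wy":-0.145,"wz":0.492,"gripper":0.6},
  {"tx":-28,"ty":-29,"tz":-45,"wx":0.255,"wy":-0.145,"wz":0.492,"gripper":0.6},
  {"tx":-28,"ty":-29,"tz":-45,"wx":0.255,"wy":-0.145,"wz":0.492,"gripper":0.6},
  {"tx":-28,"ty":-29,"tz":-45,"wx":0.255,"wy":-0.145,"wz":0.492,"gripper":0.6},
  {"tx":-28,"ty":-29,"tz":-45,"wx":0.255,"wy":-0.145,"wz":0.492,"gripper":0.6},
])

```text
time: 7.87
position: [0.5439, 0.0489, 0.3028]
tool_rot: [1.791, 2.571, 0.012]
ft_force: [-0.1, -0.5, 1.1]
grip_width: 0.594
grip_force: 0.0
```

jog_arm([
  {"tx":-109,"ty":-67,"tz":15,"wx":0,"wy":0,"wz":0.575,"gripper":0.6},
  {"tx":-109,"ty":-67,"tz":15,"wx":0,"wy":0,"wz":0.575,"gripper":0.6},
  {"tx":-109,"ty":-67,"tz":15,"wx":0,"wy":0,"wz":0.575,"gripper":0.6},
  {"tx":-109,"ty":-67,"tz":15,"wx":0,"wy":0,"wz":0.575,"gripper":0.6},
  {"tx":-109,"ty":-67,"tz":15,"wx":0,"wy":0,"wz":0.575,"gripper":0.6},
])

```text
time: 8.28
position: [0.5183, -0.0812, 0.2856]
tool_rot: [2.458, 1.951, 0.016]
ft_force: [-0.7, -0.3, -0.1]
grip_width: 0.598
grip_force: 0.0
```

jog_arm([
  {"tx":-128,"ty":4,"tz":15,"wx":0,"wy":0,"wz":0.575,"gripper":0.6},
  {"tx":-128,"ty":4,"tz":15,"wx":0,"wy":0,"wz":0.575,"gripper":0.6},
  {"tx":-128,"ty":4,"tz":15,"wx":0,"wy":0,"wz":0.575,"gripper":0.6},
  {"tx":-128,"ty":4,"tz":15,"wx":0,"wy":0,"wz":0.575,"gripper":0.6},
  {"tx":-128,"ty":4,"tz":15,"wx":0,"wy":0,"wz":0.575,"gripper":0.6},
])

```text
time: 8.7
position: [0.4943, -0.207, 0.2697]
tool_rot: [-2.913, -1.175, -0.018]
ft_force: [-0.9, 0.1, 0.2]
grip_width: 0.601
grip_force: 0.0
```

```bash
python3 - <<'E'
from h import *
plan([([RK[0],RK[1],.22],down(RK[2]-np.pi),2)])
from bench import ctrl
print(np.round(ctrl.get_state()["joint_positions"],2))
E
```

```text
t 8.7 F [-0.9  0.1  0.2] gw 52.3 pos [ 0.4943 -0.207   0.2697]
t [-55.7, 45.0, 24.4] w [-0.001, -0.006, 0.457]
t [-30.0, 65.0, 24.8] w [-0.0, -0.006, 0.457]
[ 1.16  0.11 -0.86  1.64  0.08  1.42 -0.52]
```

jog_arm([
  {"tx":-56,"ty":47,"tz":24,"wx":0,"wy":0,"wz":0.457,"gripper":0.6},
  {"tx":-56,"ty":47,"tz":24,"wx":0,"wy":0,"wz":0.457,"gripper":0.6},
  {"tx":-56,"ty":47,"tz":24,"wx":0,"wy":0,"wz":0.457,"gripper":0.6},
  {"tx":-56,"ty":47,"tz":24,"wx":0,"wy":0,"wz":0.457,"gripper":0.6},
  {"tx":-56,"ty":47,"tz":24,"wx":0,"wy":0,"wz":0.457,"gripper":0.6},
])

```text
time: 9.12
position: [0.4892, -0.2758, 0.2458]
tool_rot: [-3.098, -0.499, -0.019]
ft_force: [0.4, -0.7, 0.4]
grip_width: 0.6
grip_force: 0.0
```

jog_arm([
  {"tx":-30,"ty":67,"tz":25,"wx":0,"wy":0,"wz":0.457,"gripper":0.6},
  {"tx":-30,"ty":67,"tz":25,"wx":0,"wy":0,"wz":0.457,"gripper":0.6},
  {"tx":-30,"ty":67,"tz":25,"wx":0,"wy":0,"wz":0.457,"gripper":0.6},
  {"tx":-30,"ty":67,"tz":25,"wx":0,"wy":0,"wz":0.457,"gripper":0.6},
  {"tx":-30,"ty":67,"tz":25,"wx":0,"wy":0,"wz":0.457,"gripper":0.6},
])

```text
time: 9.53
position: [0.4826, -0.3484, 0.2205]
tool_rot: [-3.129, 0.21, -0.018]
ft_force: [0.9, 0.1, -0.6]
grip_width: 0.601
grip_force: 0.0
```

```bash
python3 - <<'E'
from h import *
from bench import vision
im=vision.get_image("top")["color"];im2=vision.get_image("side")["color"]
plan([([RK[0],RK[1],.114],down(RK[2]-np.pi),1)])
a=[cv2.resize(i,None,fx=4,fy=4,interpolation=cv2.INTER_CUBIC) for i in(im[190:290,350:450],im2[100:200,270:370])]
cv2.imwrite("pics/v3.png",cv2.hconcat(a))
b=[cv2.resize(i,None,fx=3.2,fy=3.2,interpolation=cv2.INTER_CUBIC) for i in(im[170:250,180:305],im2[170:310,225:350])]
cv2.imwrite("pics/v4.png",cv2.hconcat([cv2.copyMakeBorder(x,0,450-x.shape[0],0,0,0) for x in b]))
c=cv2.vconcat([cv2.imread("pics/v3.png")[:,:800],cv2.resize(cv2.imread("pics/v4.png"),(800,450))])
cv2.imwrite("pics/v5.png",cv2.resize(c,(564,600)))
E
```

```text
t 9.63 F [-0.2  0.3 -0.3] gw 52.3 pos [ 0.4832 -0.3475  0.221 ]
t [-7.2, 2.8, 107.0] w [-0.005, -0.012, 0.019]
```

View pics/v5.png

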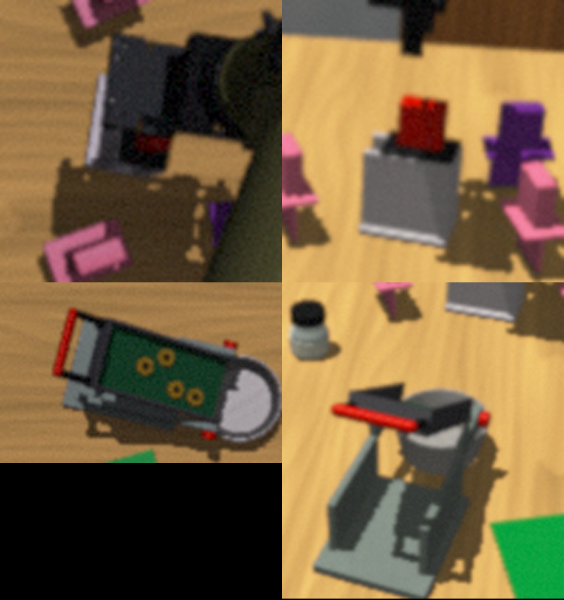

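The crops show the tipped tray with all four nuts still on it, around (150-195, 360-395). The gripper is above the red scraper in its rack at (425,122), and the pink and purple look-alikes stand apart from it.

jog_arm([
  {"tx":-7,"ty":2.5,"tz":30,"wx":0,"wy":-0.01,"wz":0.018,"gripper":0.6},
  {"tx":-7,"ty":2.5,"tz":60,"wx":0,"wy":-0.01,"wz":0.018,"gripper":0.6},
  {"tx":-7,"ty":2.5,"tz":80,"wx":0,"wy":-0.01,"wz":0.018,"gripper":0.6},
  {"tx":-7,"ty":2.5,"tz":95,"wx":0,"wy":-0.01,"wz":0.018,"gripper":0.6},
  {"tx":-7,"ty":2.5,"tz":106,"wx":0,"wy":-0.01,"wz":0.018,"gripper":0.6},
])

```text
time: 10.05
position: [0.4763, -0.3483, 0.1132]
tool_rot: [-3.127, 0.231, -0.0]
ft_force: [0.3, 0.6, 0.2]
grip_width: 0.602
grip_force: 0.0
```

```bash
python3 - <<'E'
from h import *
plan([([RK[0],RK[1],.114],down(RK[2]-np.pi),1)])
E
```

```text
t 10.05 F [0.3 0.6 0.2] gw 52.4 pos [ 0.4763 -0.3483  0.1132]
t [0.8, 0.6, -0.8] w [-0.006, 0.0, 0.0]
```

jog_arm([
  {"tx":0,"ty":0,"tz":0,"wx":0,"wy":0,"wz":0,"gripper":0.2},
  {"tx":0,"ty":0,"tz":0,"wx":0,"wy":0,"wz":0,"gripper":0.2},
  {"tx":0,"ty":0,"tz":0,"wx":0,"wy":0,"wz":0,"gripper":0.2},
  {"tx":0,"ty":0,"tz":0,"wx":0,"wy":0,"wz":0,"gripper":0.2},
  {"tx":0,"ty":0,"tz":0,"wx":0,"wy":0,"wz":0,"gripper":0.2},
], grip_force=50)

```text
time: 10.47
position: [0.4773, -0.3498, 0.1158]
tool_rot: [-3.128, 0.237, -0.005]
ft_force: [0.1, 0.2, 0.4]
grip_width: 0.307
grip_force: 0.0
```

jog_arm([
  {"tx":0,"ty":0,"tz":-5,"wx":0,"wy":0,"wz":0,"gripper":0.2},
  {"tx":0,"ty":0,"tz":-20,"wx":0,"wy":0,"wz":0,"gripper":0.2},
  {"tx":0,"ty":0,"tz":-55,"wx":0,"wy":0,"wz":0,"gripper":0.2},
  {"tx":0,"ty":0,"tz":-90,"wx":0,"wy":0,"wz":0,"gripper":0.2},
  {"tx":0,"ty":0,"tz":-130,"wx":0,"wy":0,"wz":0,"gripper":0.2},
])

```text
time: 10.88
position: [0.4755, -0.3494, 0.2452]
tool_rot: [-3.126, 0.237, 0.001]
ft_force: [0.6, -0.8, -1.2]
grip_width: 0.274
grip_force: 50.0
```

```bash
python3 - <<'E'
from h import *
from bench import vision
im=vision.get_image("top")["color"];im2=vision.get_image("side")["color"]
plan([])
a=[cv2.resize(i,None,fx=4,fy=4,interpolation=cv2.INTER_CUBIC) for i in(im[190:290,350:450],im2[70:220,270:370])]
cv2.imwrite("pics/v6.png",cv2.hconcat([cv2.copyMakeBorder(x,0,600-x.shape[0],0,0,0) for x in a]))
E
```

```text
t 10.98 F [ 0.7 -0.7 -1.7] gw 23.8 pos [ 0.4799 -0.3517  0.2525]
```

View pics/v6.png

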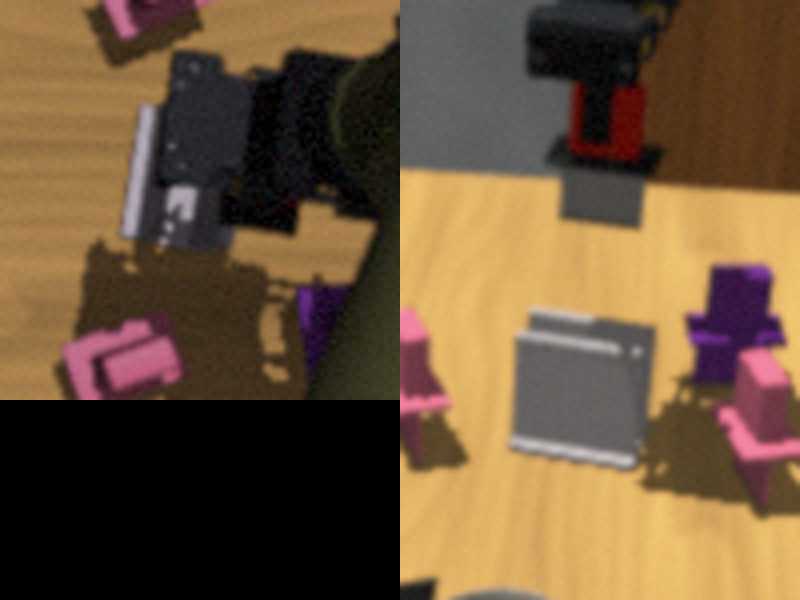

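The scraper is held upright. In the side crop the guard's underside is at (605,168) and the blade edge runs from (560,220) to (642,228). The rack is empty.

```bash
python3 - <<'E'
from h import *
for z in(.2372,.19,.18,.17,.16,.15):print(z,proj("side",[.4795,-.3515,z])[0].round(1))
# blade edge ends target: (560,220),(642,228) -> side px
print((np.array([[560,220],[642,228]])-[400,0])/4+[269.6,69.6])
for b in(.05,.06,.07,.08):print(b,proj("side",tf((.4795,-.3515,1.423),[[0.002,-.031,.2372-b],[.002,.031,.2372-b]])).round(1).tolist())
E
```

```text
0.2372 [319.4 109.3]
0.19 [318.4 124.4]
0.18 [318.2 127.5]
0.17 [318.  130.6]
0.16 [317.8 133.6]
0.15 [317.6 136.7]
[[309.6 124.6]
 [330.1 126.6]]
0.05 [[307.9, 124.2], [328.6, 126.9]]
0.06 [[307.8, 127.3], [328.3, 130.0]]
0.07 [[307.6, 130.4], [328.1, 133.1]]
0.08 [[307.5, 133.4], [327.9, 136.2]]
```

```bash
python3 - <<'E'
from h import *
P,Q=tray(.56,-1,(.14,0,.0655+.05))
m,_=tray(.56,-1,(.10,0,.0655+.12))
print(P,m)
plan([([.49,-.2,.35],down(RK[2]-np.pi),1),(m,Q,2),(P,Q,1)])
E
```

```text
[0.53088178 0.05409615 0.25222403] [ 0.51601051 -0.01540385  0.29028444]
t 10.98 F [ 0.7 -0.7 -1.7] gw 23.8 pos [ 0.4799 -0.3517  0.2525]
t [-11.8, -151.4, -97.8] w [0.001, -0.012, -0.004]
t [-0.7, -93.2, 29.8] w [0.28, 0.009, 0.031]
t [-3.8, -81.3, 54.4] w [0.28, 0.009, 0.031]
t [-0.1, -39.9, 70.0] w [-0.0, -0.0, -0.0]
```

jog_arm([
  {"tx":-2,"ty":-15,"tz":-30,"wx":0,"wy":-0.01,"wz":0,"gripper":0.2},
  {"tx":-5,"ty":-50,"tz":-60,"wx":0,"wy":-0.01,"wz":0,"gripper":0.2},
  {"tx":-8,"ty":-90,"tz":-90,"wx":0,"wy":-0.01,"wz":0,"gripper":0.2},
  {"tx":-12,"ty":-125,"tz":-98,"wx":0,"wy":-0.01,"wz":0,"gripper":0.2},
  {"tx":-12,"ty":-151,"tz":-98,"wx":0,"wy":-0.01,"wz":0,"gripper":0.2},
])

```text
time: 11.4
position: [0.4884, -0.1967, 0.3467]
tool_rot: [-3.128, 0.236, 0.007]
ft_force: [0.7, 0.6, -0.6]
grip_width: 0.27
grip_force: 50.0
```

jog_arm([
  {"tx":0,"ty":-19,"tz":6,"wx":0.056,"wy":0,"wz":0.006,"gripper":0.2},
  {"tx":0,"ty":-37,"tz":12,"wx":0.112,"wy":0,"wz":0.012,"gripper":0.2},
  {"tx":0,"ty":-56,"tz":18,"wx":0.168,"wy":0.005,"wz":0.018,"gripper":0.2},
  {"tx":0,"ty":-75,"tz":24,"wx":0.224,"wy":0.007,"wz":0.025,"gripper":0.2},
  {"tx":-1,"ty":-93,"tz":30,"wx":0.28,"wy":0.009,"wz":0.031,"gripper":0.2},
])

```text
time: 11.82
position: [0.5001, -0.1061, 0.3136]
tool_rot: [-2.843, 0.262, -0.031]
ft_force: [0.2, 0.8, -1.6]
grip_width: 0.272
grip_force: 50.0
```

jog_arm([
  {"tx":-1,"ty":-16,"tz":11,"wx":0.056,"wy":0,"wz":0.006,"gripper":0.2},
  {"tx":-2,"ty":-32,"tz":22,"wx":0.112,"wy":0,"wz":0.012,"gripper":0.2},
  {"tx":-3,"ty":-48,"tz":33,"wx":0.168,"wy":0.005,"wz":0.018,"gripper":0.2},
  {"tx":-4,"ty":-65,"tz":44,"wx":0.224,"wy":0.007,"wz":0.025,"gripper":0.2},
  {"tx":-4,"ty":-81,"tz":54,"wx":0.28,"wy":0.009,"wz":0.031,"gripper":0.2},
])

```text
time: 12.23
position: [0.5127, -0.0143, 0.2843]
tool_rot: [-2.561, 0.281, -0.068]
ft_force: [0.3, -1.2, -2.1]
grip_width: 0.272
grip_force: 50.0
```

```bash
python3 - <<'E'
from h import *
from bench import ctrl
P,Q=tray(.56,-1,(.14,0,.0655+.05))
plan([(P,Q,1)])
print(np.round(ctrl.get_state()["joint_positions"],2))
E
```

```text
t 12.23 F [ 0.3 -1.2 -2.1] gw 23.7 pos [ 0.5127 -0.0143  0.2843]
t [3.4, -42.4, 65.0] w [-0.007, 0.005, -0.009]
[ 1.12  0.08 -0.79  1.75 -0.51  1.44 -1.36]
```

jog_arm([
  {"tx":3,"ty":-15,"tz":10,"wx":0,"wy":0.005,"wz":-0.008,"gripper":0.2},
  {"tx":3,"ty":-42,"tz":35,"wx":-0.005,"wy":0.005,"wz":-0.008,"gripper":0.2},
  {"tx":3,"ty":-42,"tz":60,"wx":-0.005,"wy":0.005,"wz":-0.008,"gripper":0.2},
  {"tx":3,"ty":-42,"tz":75,"wx":-0.005,"wy":0.005,"wz":-0.008,"gripper":0.2},
  {"tx":3,"ty":-42,"tz":75,"wx":-0.005,"wy":0.005,"wz":-0.008,"gripper":0.2},
])

```text
time: 12.65
position: [0.5299, 0.0619, 0.2421]
tool_rot: [-2.571, 0.266, -0.071]
ft_force: [-0.3, 0.5, -2.7]
grip_width: 0.271
grip_force: 50.0
```

```bash
python3 - <<'E'
from h import *
from bench import vision
im=vision.get_image("top")["color"];im2=vision.get_image("side")["color"]
P,Q=tray(.56,-1,(.14,0,.0655+.04))
plan([(P,Q,1)])
a=[cv2.resize(i,None,fx=4,fy=4,interpolation=cv2.INTER_CUBIC) for i in(im[150:270,210:310],im2[150:300,230:330])]
cv2.imwrite("pics/v7.png",cv2.hconcat([cv2.copyMakeBorder(x,0,600-x.shape[0],0,0,0) for x in a]))
E
```

```text
t 12.75 F [ 0.6 -0.5 -1.5] gw 23.7 pos [0.5317 0.0587 0.2444]
t [0.1, -0.2, 0.9] w [0.001, 0.001, 0.001]
```

View pics/v7.png

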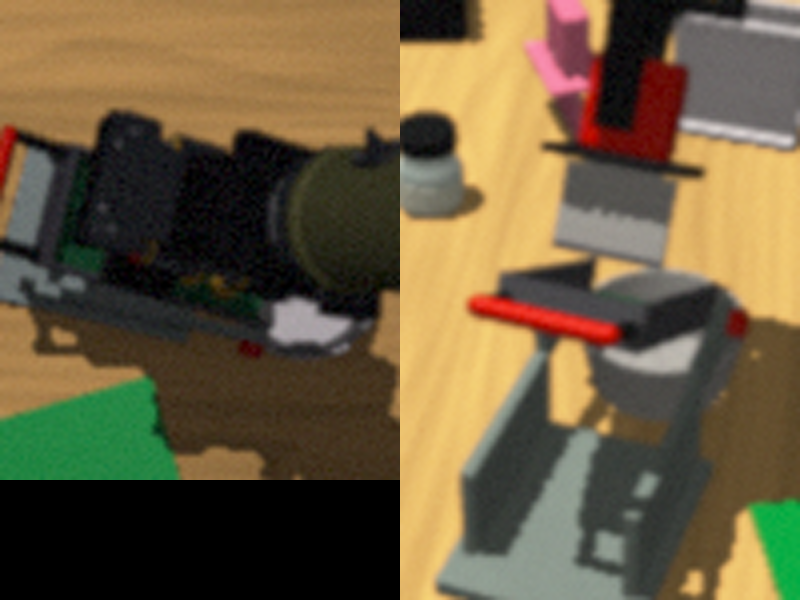

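```bash
python3 - <<'E'
from h import *
from bench import ctrl
s=ctrl.get_state();p=np.array(s["position"]);r=R.from_rotvec(s["tool_rot"])
obs=np.array([[268.4,210.4],[295.4,215.6]])
g=np.array([[545,146],[703,172]]) # guard rear edge, lower/upper mid
gob=(g-[400,0])/4+[229.6,149.6]
f=lambda q:np.r_[(proj("side",p+r.apply([[q[0]+a*.031,-.002,q[1]] for a in(1,-1)]))-obs).ravel()]
# blade rear face: tool y=-tray x so rear = -y
q=least_squares(f,[0,.065]);print("blade: tool-x offset, edge below TCP",q.x.round(4),q.fun.round(2))
f=lambda q:np.r_[(proj("side",p+r.apply([[q[0]+a*.040,-.025,q[1]] for a in(1,-1)]))-gob).ravel()]
q=least_squares(f,[0,.012]);print("guard",q.x.round(4),q.fun.round(2))
# tray check: back wall top outer corners at stop, side crop (502,277),(640,330)
wt=[tray(.56,-1,(.174,a*.041,.02))[0] for a in(1,-1)];print(proj("side",wt).round(1).tolist(), [tray(.56,-1,(.214,a*.035,.006))[0].round(3).tolist() for a in(1,-1)],proj("side",[tray(.56,-1,(.214,a*.035,.006))[0] for a in(1,-1)]).round(1).tolist())
bo=(np.array([[478,304],[615,335]])-[400,0])/4+[229.6,149.6];print(bo)
E
```

```text
blade: tool-x offset, edge below TCP [-0.0067  0.0674] [-0.19 -0.35  0.18  0.34]
guard [-0.0111  0.0151] [ 1.54 -0.4  -1.47  0.39]
[[291.5, 226.1], [254.5, 217.9]] [[0.522, 0.18, 0.199], [0.59, 0.165, 0.199]] [[282.3, 233.9], [249.5, 226.4]]
[[249.1  225.6 ]
 [283.35 233.35]]
```

The side crop shows the blade edge from (555,243) to (663,264). It sits about 6-7 mm off the finger centre line towards tray +y, so I'll shift tool x by +6 mm to compensate.

jog_arm([
  {"tx":3,"ty":0,"tz":0,"wx":0,"wy":0,"wz":0,"gripper":0.2},
  {"tx":6,"ty":0,"tz":5,"wx":0,"wy":0,"wz":0,"gripper":0.2},
  {"tx":6,"ty":0,"tz":12,"wx":0,"wy":0,"wz":0,"gripper":0.2},
  {"tx":6,"ty":0,"tz":12,"wx":0,"wy":0,"wz":0,"gripper":0.2},
  {"tx":6,"ty":0,"tz":12,"wx":0,"wy":0,"wz":0,"gripper":0.2},
])

```text
time: 13.17
position: [0.5386, 0.0634, 0.2335]
tool_rot: [-2.568, 0.273, -0.076]
ft_force: [-0.8, -0.6, -1.8]
grip_width: 0.272
grip_force: 50.0
```

```bash
python3 - <<'E'
from h import *
from bench import vision
im2=vision.get_image("side")["color"];cv2.imwrite("pics/side8.png",im2)
P,Q=tray(.56,-1,(.14,-.006,.067+.026))
p,r=plan([(P,Q,1)])
a=cv2.resize(im2[160:250,240:360],None,fx=6.6,fy=6.6,interpolation=cv2.INTER_CUBIC)
cv2.imwrite("pics/v8.png",a)
E
```

```text
t 13.22 F [ 0.7 -0.5 -1.9] gw 24.1 pos [0.5388 0.0632 0.2337]
t [0.2, -0.9, 1.2] w [-0.0, 0.001, -0.001]
```

View pics/v8.png

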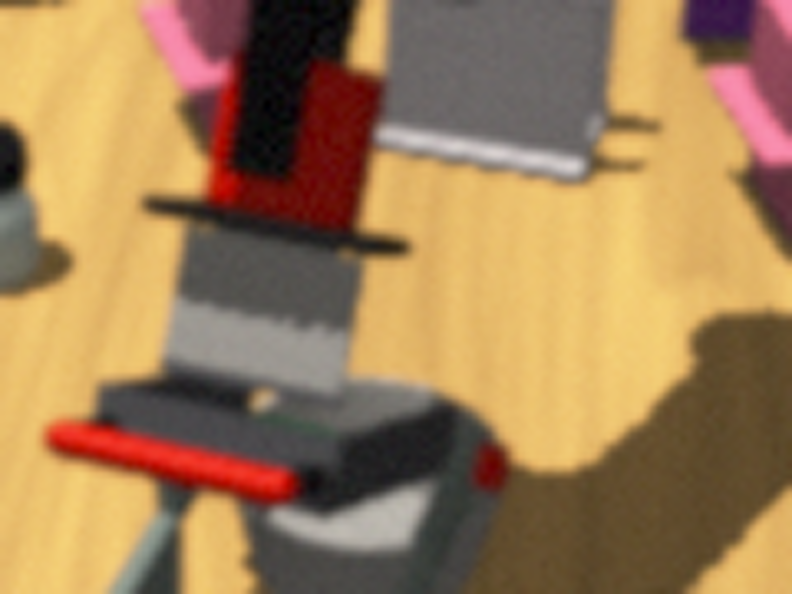

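```bash
python3 - <<'E'
from h import *
o=np.array([[165,372],[341,400]])/6.6+[239.6,159.6]
x=.142
f=lambda q:(proj("side",[tray(.56,-1,(x,q[0]+a*.031,q[1]))[0] for a in(-1,1)])-o).ravel()
q=least_squares(f,[0,.02]);print(q.x,q.fun)
bo=np.array([[58,433],[290,485]])/6.6+[239.6,159.6]
print(bo-proj("side",[tray(.56,-1,(.214,a*.034,.006))[0] for a in(-1,1)]))
E
```

```text
[0.00037859 0.02653356] [-0.28209115 -0.87772041  0.26899436  0.86411161]
[[-1.53592302 -1.27242508]
 [ 1.75963336 -0.70125001]]
```

jog_arm([
  {"tx":0,"ty":0,"tz":6,"wx":0,"wy":0,"wz":0,"gripper":0.2},
  {"tx":0,"ty":0,"tz":12,"wx":0,"wy":0,"wz":0,"gripper":0.2},
  {"tx":0,"ty":0,"tz":17,"wx":0,"wy":0,"wz":0,"gripper":0.2},
  {"tx":0,"ty":0,"tz":20,"wx":0,"wy":0,"wz":0,"gripper":0.2},
  {"tx":0,"ty":0,"tz":20,"wx":0,"wy":0,"wz":0,"gripper":0.2},
])

```text
time: 13.63
position: [0.5405, 0.0744, 0.2161]
tool_rot: [-2.569, 0.272, -0.075]
ft_force: [-0.0, 1.0, -1.5]
grip_width: 0.269
grip_force: 50.0
```

jog_arm([
  {"tx":0,"ty":0,"tz":0,"wx":0,"wy":0,"wz":0,"gripper":0.2},
  {"tx":0,"ty":0,"tz":1,"wx":0,"wy":0,"wz":0,"gripper":0.2},
  {"tx":0,"ty":0,"tz":1,"wx":0,"wy":0,"wz":0,"gripper":0.2},
  {"tx":0,"ty":0,"tz":1,"wx":0,"wy":0,"wz":0,"gripper":0.2},
  {"tx":0,"ty":0,"tz":1,"wx":0,"wy":0,"wz":0,"gripper":0.2},
])

```text
time: 14.05
position: [0.5413, 0.074, 0.2162]
tool_rot: [-2.569, 0.273, -0.078]
ft_force: [-0.1, -0.3, -1.5]
grip_width: 0.274
grip_force: 50.0
```

```bash
cat >> h.py <<'E'
def where():
    from bench import ctrl
    s=ctrl.get_state();p=np.array(s["position"]);P0,Q=tray(.56,-1);r=R.from_rotvec(s["tool_rot"])
    d=Q.inv().apply(p-P0)*1e3;F=Q.inv().apply(s["ft_force"])
    print("t",round(s["time"],2),"tray xyz mm",np.round([-d[1],-d[0],-d[2]],1),"Ftray",np.round([-F[1],-F[0],-F[2]],1),"tilt",np.round((Q.inv()*r).as_rotvec(),3))
E
python3 -c "
from h import *
where()"
```

```text
t 14.05 tray xyz mm [139.2  -6.   73.5] Ftray [-1.1  0.1 -1.1] tilt [ 0.    -0.     0.001]
```

jog_arm([
  {"tx":0,"ty":0,"tz":1,"wx":0,"wy":0,"wz":0,"gripper":0.2},
  {"tx":0,"ty":0,"tz":2,"wx":0,"wy":0,"wz":0,"gripper":0.2},
  {"tx":0,"ty":0,"tz":3,"wx":0,"wy":0,"wz":0,"gripper":0.2},
  {"tx":0,"ty":0,"tz":3,"wx":0,"wy":0,"wz":0,"gripper":0.2},
  {"tx":0,"ty":0,"tz":3,"wx":0,"wy":0,"wz":0,"gripper":0.2},
])

```text
time: 14.47
position: [0.5415, 0.0757, 0.2134]
tool_rot: [-2.569, 0.273, -0.077]
ft_force: [-0.1, -0.2, -1.9]
grip_width: 0.271
grip_force: 50.0
```

jog_arm([
  {"tx":0,"ty":0,"tz":0.5,"wx":0,"wy":0,"wz":0,"gripper":0.2},
  {"tx":0,"ty":0,"tz":1,"wx":0,"wy":0,"wz":0,"gripper":0.2},
  {"tx":0,"ty":0,"tz":1,"wx":0,"wy":0,"wz":0,"gripper":0.2},
  {"tx":0,"ty":0,"tz":1,"wx":0,"wy":0,"wz":0,"gripper":0.2},
  {"tx":0,"ty":0,"tz":1,"wx":0,"wy":0,"wz":0,"gripper":0.2},
])

```text
time: 14.88
position: [0.5417, 0.0762, 0.2127]
tool_rot: [-2.569, 0.273, -0.077]
ft_force: [-0.3, -0.3, -0.5]
grip_width: 0.272
grip_force: 50.0
```

```bash
python3 -c "
from h import *
where()"
```

```text
t 14.88 tray xyz mm [139.2  -6.   69.3] Ftray [-0.5  0.2 -0.3] tilt [ 0.    -0.     0.001]
```

jog_arm([
  {"tx":0,"ty":0,"tz":0.5,"wx":0,"wy":0,"wz":0,"gripper":0.2},
  {"tx":0,"ty":0,"tz":1,"wx":0,"wy":0,"wz":0,"gripper":0.2},
  {"tx":0,"ty":0,"tz":1,"wx":0,"wy":0,"wz":0,"gripper":0.2},
  {"tx":0,"ty":0,"tz":1,"wx":0,"wy":0,"wz":0,"gripper":0.2},
  {"tx":0,"ty":0,"tz":1,"wx":0,"wy":0,"wz":0,"gripper":0.2},
])

```text
time: 15.3
position: [0.5419, 0.0763, 0.2123]
tool_rot: [-2.569, 0.273, -0.077]
ft_force: [-3.3, -2.4, 5.3]
grip_width: 0.273
grip_force: 50.0
```

```bash
python3 -c "
from h import *
where()"
```

```text
t 15.3 tray xyz mm [139.2  -6.1  68.9] Ftray [0.2 2.7 6.1] tilt [ 0.    -0.     0.001]
```

Contact is at TCP height ≈69.2 mm. I'll back off to about 1 mm clear, then push down the tray.

jog_arm([
  {"tx":0,"ty":0,"tz":-1.5,"wx":0,"wy":0,"wz":0,"gripper":0.2},
  {"tx":0,"ty":3,"tz":-1.5,"wx":0,"wy":0,"wz":0,"gripper":0.2},
  {"tx":0,"ty":7,"tz":-1.5,"wx":0,"wy":0,"wz":0,"gripper":0.2},
  {"tx":0,"ty":12,"tz":-1.5,"wx":0,"wy":0,"wz":0,"gripper":0.2},
  {"tx":0,"ty":17,"tz":-1.5,"wx":0,"wy":0,"wz":0,"gripper":0.2},
])

```text
time: 15.72
position: [0.5383, 0.0615, 0.2034]
tool_rot: [-2.569, 0.273, -0.077]
ft_force: [0.1, 0.8, -1.5]
grip_width: 0.273
grip_force: 50.0
```

```bash
python3 -c "
from h import *
where()"
```

```text
t 15.72 tray xyz mm [121.5  -5.7  69.5] Ftray [-0.1  0.1 -1.7] tilt [ 0.    -0.001  0.001]
```

jog_arm([
  {"tx":0,"ty":5,"tz":-0.3,"wx":0,"wy":0,"wz":0,"gripper":0.2},
  {"tx":0,"ty":10,"tz":-0.3,"wx":0,"wy":0,"wz":0,"gripper":0.2},
  {"tx":0,"ty":15,"tz":-0.3,"wx":0,"wy":0,"wz":0,"gripper":0.2},
  {"tx":0,"ty":20,"tz":-0.3,"wx":0,"wy":0,"wz":0,"gripper":0.2},
  {"tx":0,"ty":25,"tz":-0.3,"wx":0,"wy":0,"wz":0,"gripper":0.2},
])

```text
time: 16.13
position: [0.534, 0.0405, 0.1907]
tool_rot: [-2.569, 0.273, -0.077]
ft_force: [0.8, -0.1, -0.5]
grip_width: 0.27
grip_force: 50.0
```

jog_arm([
  {"tx":0,"ty":5,"tz":0,"wx":0,"wy":0,"wz":0,"gripper":0.2},
  {"tx":0,"ty":10,"tz":0,"wx":0,"wy":0,"wz":0,"gripper":0.2},
  {"tx":0,"ty":15,"tz":0,"wx":0,"wy":0,"wz":0,"gripper":0.2},
  {"tx":0,"ty":20,"tz":0,"wx":0,"wy":0,"wz":0,"gripper":0.2},
  {"tx":0,"ty":25,"tz":0,"wx":0,"wy":0,"wz":0,"gripper":0.2},
])

```text
time: 16.55
position: [0.5296, 0.0198, 0.1774]
tool_rot: [-2.569, 0.273, -0.077]
ft_force: [-1.1, 0.2, -1.0]
grip_width: 0.272
grip_force: 50.0
```

```bash
python3 -c "
from h import *
where()"
```

```text
t 16.55 tray xyz mm [71.7 -5.9 70.1] Ftray [-0.6  1.1 -0.8] tilt [ 0.    -0.     0.001]
```

jog_arm([
  {"tx":0,"ty":5,"tz":0.2,"wx":0,"wy":0,"wz":0,"gripper":0.2},
  {"tx":0,"ty":10,"tz":0.2,"wx":0,"wy":0,"wz":0,"gripper":0.2},
  {"tx":0,"ty":15,"tz":0.2,"wx":0,"wy":0,"wz":0,"gripper":0.2},
  {"tx":0,"ty":20,"tz":0.2,"wx":0,"wy":0,"wz":0,"gripper":0.2},
  {"tx":0,"ty":25,"tz":0.2,"wx":0,"wy":0,"wz":0,"gripper":0.2},
])

```text
time: 16.97
position: [0.5251, -0.0007, 0.164]
tool_rot: [-2.569, 0.273, -0.077]
ft_force: [0.6, -0.4, -1.9]
grip_width: 0.272
grip_force: 50.0
```

jog_arm([
  {"tx":0,"ty":5,"tz":0,"wx":0,"wy":0,"wz":0,"gripper":0.2},
  {"tx":0,"ty":10,"tz":0,"wx":0,"wy":0,"wz":0,"gripper":0.2},
  {"tx":0,"ty":14,"tz":0,"wx":0,"wy":0,"wz":0,"gripper":0.2},
  {"tx":0,"ty":18,"tz":0,"wx":0,"wy":0,"wz":0,"gripper":0.2},
  {"tx":0,"ty":22,"tz":0,"wx":0,"wy":0,"wz":0,"gripper":0.2},
])

```text
time: 17.38
position: [0.5213, -0.0188, 0.1524]
tool_rot: [-2.569, 0.273, -0.077]
ft_force: [0.8, -0.6, -1.4]
grip_width: 0.275
grip_force: 50.0
```

```bash
python3 -c "
from h import *
where()"
```

```text
t 17.38 tray xyz mm [24.9 -5.9 69.9] Ftray [-1.2 -0.9 -0.9] tilt [ 0.    -0.     0.001]
```

jog_arm([
  {"tx":0,"ty":4,"tz":0,"wx":0,"wy":0,"wz":0,"gripper":0.2},
  {"tx":0,"ty":8,"tz":0,"wx":0,"wy":0,"wz":0,"gripper":0.2},
  {"tx":0,"ty":12,"tz":0,"wx":0,"wy":0,"wz":0,"gripper":0.2},
  {"tx":0,"ty":16,"tz":0,"wx":0,"wy":0,"wz":0,"gripper":0.2},
  {"tx":0,"ty":20,"tz":0,"wx":0,"wy":0,"wz":0,"gripper":0.2},
])

```text
time: 17.8
position: [0.5177, -0.0354, 0.1417]
tool_rot: [-2.569, 0.273, -0.077]
ft_force: [0.1, 0.2, -2.0]
grip_width: 0.273
grip_force: 50.0
```

jog_arm([
  {"tx":0,"ty":4,"tz":0,"wx":0,"wy":0,"wz":0,"gripper":0.2},
  {"tx":0,"ty":8,"tz":0,"wx":0,"wy":0,"wz":0,"gripper":0.2},
  {"tx":0,"ty":12,"tz":0,"wx":0,"wy":0,"wz":0,"gripper":0.2},
  {"tx":0,"ty":16,"tz":0,"wx":0,"wy":0,"wz":0,"gripper":0.2},
  {"tx":0,"ty":20,"tz":0,"wx":0,"wy":0,"wz":0,"gripper":0.2},
])

```text
time: 18.22
position: [0.5141, -0.052, 0.1311]
tool_rot: [-2.569, 0.273, -0.077]
ft_force: [-0.6, 1.1, -1.4]
grip_width: 0.275
grip_force: 50.0
```

jog_arm([
  {"tx":0,"ty":0,"tz":-5,"wx":0,"wy":0,"wz":0,"gripper":0.2},
  {"tx":0,"ty":0,"tz":-20,"wx":0,"wy":0,"wz":0,"gripper":0.2},
  {"tx":0,"ty":0,"tz":-50,"wx":0,"wy":0,"wz":0,"gripper":0.2},
  {"tx":0,"ty":0,"tz":-80,"wx":0,"wy":0,"wz":0,"gripper":0.2},
  {"tx":0,"ty":0,"tz":-110,"wx":0,"wy":0,"wz":0,"gripper":0.2},
])

```text
time: 18.63
position: [0.5016, -0.1091, 0.2259]
tool_rot: [-2.569, 0.272, -0.077]
ft_force: [0.2, 0.2, -1.0]
grip_width: 0.273
grip_force: 50.0
```

```bash
python3 - <<'E'
from h import *
where()
plan([([.49,-.2,.33],down(RK[2]-np.pi),2),([.4770,-.3490,.26],down(RK[2]-np.pi),1)])
E
```

```text
t 18.63 tray xyz mm [-14.4  -5.5 181.2] Ftray [-0.3 -0.2 -1. ] tilt [ 0.    -0.001  0.   ]
t 18.63 F [ 0.2  0.2 -1. ] gw 23.7 pos [ 0.5016 -0.1091  0.2259]
t [3.8, 11.0, -68.4] w [-0.28, -0.008, -0.031]
t [2.6, 29.5, -62.6] w [-0.28, -0.009, -0.031]
t [9.0, 149.3, 70.0] w [-0.0, 0.0, 0.0]
```

jog_arm([
  {"tx":0,"ty":2,"tz":-30,"wx":-0.05,"wy":0,"wz":-0.005,"gripper":0.2},
  {"tx":2,"ty":5,"tz":-50,"wx":-0.11,"wy":0,"wz":-0.012,"gripper":0.2},
  {"tx":3,"ty":8,"tz":-68,"wx":-0.17,"wy":0,"wz":-0.02,"gripper":0.2},
  {"tx":4,"ty":11,"tz":-68,"wx":-0.23,"wy":-0.008,"wz":-0.025,"gripper":0.2},
  {"tx":4,"ty":11,"tz":-68,"wx":-0.28,"wy":-0.008,"wz":-0.031,"gripper":0.2},
])

```text
time: 19.05
position: [0.4971, -0.1554, 0.2779]
tool_rot: [-2.855, 0.258, -0.046]
ft_force: [0.6, 0.7, -1.5]
grip_width: 0.272
grip_force: 50.0
```

jog_arm([
  {"tx":1,"ty":6,"tz":-12,"wx":-0.06,"wy":0,"wz":-0.006,"gripper":0.2},
  {"tx":1,"ty":12,"tz":-25,"wx":-0.12,"wy":0,"wz":-0.012,"gripper":0.2},
  {"tx":2,"ty":18,"tz":-38,"wx":-0.18,"wy":0,"wz":-0.018,"gripper":0.2},
  {"tx":3,"ty":24,"tz":-50,"wx":-0.24,"wy":-0.007,"wz":-0.025,"gripper":0.2},
  {"tx":3,"ty":30,"tz":-63,"wx":-0.28,"wy":-0.009,"wz":-0.031,"gripper":0.2},
])

```text
time: 19.47
position: [0.4912, -0.1988, 0.3298]
tool_rot: [3.131, -0.228, 0.0]
ft_force: [0.8, 0.8, -1.2]
grip_width: 0.272
grip_force: 50.0
```

jog_arm([
  {"tx":2,"ty":30,"tz":10,"wx":0,"wy":0,"wz":0,"gripper":0.2},
  {"tx":4,"ty":65,"tz":20,"wx":0,"wy":0,"wz":0,"gripper":0.2},
  {"tx":6,"ty":100,"tz":40,"wx":0,"wy":0,"wz":0,"gripper":0.2},
  {"tx":9,"ty":130,"tz":60,"wx":0,"wy":0,"wz":0,"gripper":0.2},
  {"tx":9,"ty":149,"tz":70,"wx":0,"wy":0,"wz":0,"gripper":0.2},
])

```text
time: 19.88
position: [0.4755, -0.3521, 0.2558]
tool_rot: [-3.131, 0.239, 0.005]
ft_force: [-1.0, -0.5, -2.6]
grip_width: 0.272
grip_force: 50.0
```

```bash
python3 - <<'E'
from h import *
from bench import vision
im=vision.get_image("top")["color"];im2=vision.get_image("side")["color"]
plan([([.4767,-.3488,.1165],down(RK[2]-np.pi),1)])
a=[cv2.resize(i,None,fx=4,fy=4,interpolation=cv2.INTER_CUBIC) for i in(im[170:250,200:310],im2[100:250,270:360])]
cv2.imwrite("pics/v9.png",cv2.hconcat([cv2.copyMakeBorder(x,0,600-x.shape[0],0,0,0) for x in a]))
E
```

```text
t 19.98 F [-0.2 -0.3 -0.9] gw 23.8 pos [ 0.4746 -0.3524  0.2555]
t [2.2, -3.6, 139.0] w [-0.003, 0.005, -0.007]
```

View pics/v9.png

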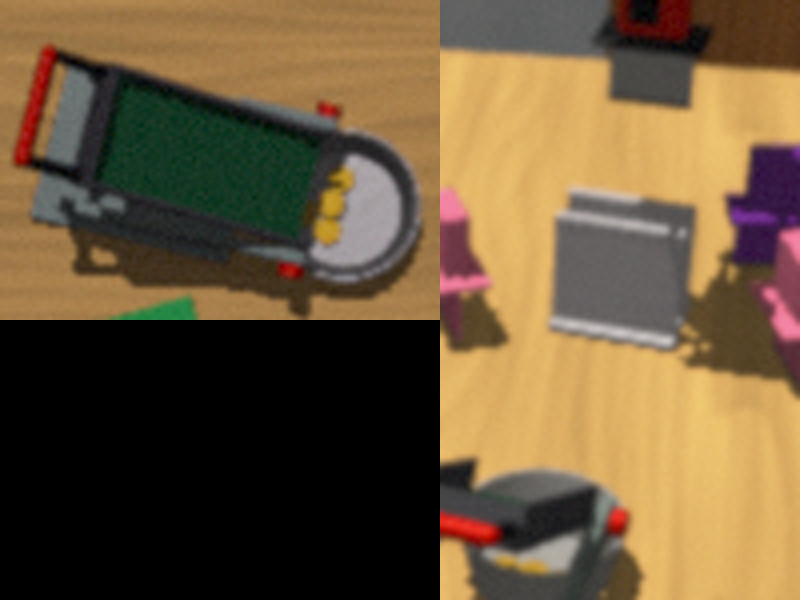

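The tray is empty, and brass shows in the cup at top crop (330,200). The scraper is above the empty rack.

jog_arm([
  {"tx":6,"ty":-3.5,"tz":10,"wx":0,"wy":0.005,"wz":-0.007,"gripper":0.2},
  {"tx":6,"ty":-3.5,"tz":35,"wx":0,"wy":0.005,"wz":-0.007,"gripper":0.2},
  {"tx":6,"ty":-3.5,"tz":60,"wx":0,"wy":0.005,"wz":-0.007,"gripper":0.2},
  {"tx":6,"ty":-3.5,"tz":80,"wx":0,"wy":0.005,"wz":-0.007,"gripper":0.2},
  {"tx":6,"ty":-3.5,"tz":90,"wx":0,"wy":0.005,"wz":-0.007,"gripper":0.2},
])

```text
time: 20.4
position: [0.4846, -0.3428, 0.1665]
tool_rot: [-3.132, 0.215, -0.005]
ft_force: [-0.3, 0.5, -2.0]
grip_width: 0.27
grip_force: 50.0
```

jog_arm([
  {"tx":0,"ty":0,"tz":15,"wx":0,"wy":0,"wz":0,"gripper":0.2},
  {"tx":0,"ty":0,"tz":25,"wx":0,"wy":0,"wz":0,"gripper":0.2},
  {"tx":0,"ty":0,"tz":35,"wx":0,"wy":0,"wz":0,"gripper":0.2},
  {"tx":0,"ty":0,"tz":41,"wx":0,"wy":0,"wz":0,"gripper":0.2},
  {"tx":0,"ty":0,"tz":43,"wx":0,"wy":0,"wz":0,"gripper":0.2},
])

```text
time: 20.82
position: [0.4844, -0.3457, 0.1249]
tool_rot: [-3.133, 0.22, -0.007]
ft_force: [-0.2, -0.1, -2.0]
grip_width: 0.269
grip_force: 50.0
```

```bash
python3 - <<'E'
from h import *
plan([([.4767,-.3488,.1165],down(RK[2]-np.pi),1)])
E
```

```text
t 20.82 F [-0.2 -0.1 -2. ] gw 23.4 pos [ 0.4844 -0.3457  0.1249]
t [-7.2, 4.2, 8.3] w [-0.001, -0.004, 0.007]
```

jog_arm([
  {"tx":0,"ty":3,"tz":0,"wx":0,"wy":0,"wz":0.007,"gripper":0.2},
  {"tx":0,"ty":3,"tz":3,"wx":0,"wy":0,"wz":0.007,"gripper":0.2},
  {"tx":0,"ty":3,"tz":5,"wx":0,"wy":0,"wz":0.007,"gripper":0.2},
  {"tx":0,"ty":3,"tz":5,"wx":0,"wy":0,"wz":0.007,"gripper":0.2},
  {"tx":0,"ty":3,"tz":5,"wx":0,"wy":0,"wz":0.007,"gripper":0.2},
])

```text
time: 21.23
position: [0.4841, -0.3493, 0.1207]
tool_rot: [3.133, -0.232, 0.008]
ft_force: [-0.6, 0.6, -1.1]
grip_width: 0.271
grip_force: 50.0
```

jog_arm([
  {"tx":0,"ty":0,"tz":1,"wx":0,"wy":0,"wz":0,"gripper":0.2},
  {"tx":0,"ty":0,"tz":2,"wx":0,"wy":0,"wz":0,"gripper":0.2},
  {"tx":0,"ty":0,"tz":2,"wx":0,"wy":0,"wz":0,"gripper":0.2},
  {"tx":0,"ty":0,"tz":2,"wx":0,"wy":0,"wz":0,"gripper":0.2},
  {"tx":0,"ty":0,"tz":2,"wx":0,"wy":0,"wz":0,"gripper":0.2},
])

```text
time: 21.65
position: [0.484, -0.3492, 0.1186]
tool_rot: [3.133, -0.232, 0.008]
ft_force: [-0.2, 0.1, -1.7]
grip_width: 0.269
grip_force: 50.0
```

jog_arm([
  {"tx":0,"ty":0,"tz":1,"wx":0,"wy":0,"wz":0,"gripper":0.2},
  {"tx":0,"ty":0,"tz":2,"wx":0,"wy":0,"wz":0,"gripper":0.2},
  {"tx":0,"ty":0,"tz":2,"wx":0,"wy":0,"wz":0,"gripper":0.2},
  {"tx":0,"ty":0,"tz":2,"wx":0,"wy":0,"wz":0,"gripper":0.2},
  {"tx":0,"ty":0,"tz":2,"wx":0,"wy":0,"wz":0,"gripper":0.2},
])

```text
time: 22.07
position: [0.4841, -0.3493, 0.1166]
tool_rot: [3.133, -0.232, 0.008]
ft_force: [0.8, -0.3, -0.9]
grip_width: 0.274
grip_force: 50.0
```

jog_arm([
  {"tx":0,"ty":0,"tz":0.5,"wx":0,"wy":0,"wz":0,"gripper":0.2},
  {"tx":0,"ty":0,"tz":1,"wx":0,"wy":0,"wz":0,"gripper":0.2},
  {"tx":0,"ty":0,"tz":1,"wx":0,"wy":0,"wz":0,"gripper":0.2},
  {"tx":0,"ty":0,"tz":1,"wx":0,"wy":0,"wz":0,"gripper":0.2},
  {"tx":0,"ty":0,"tz":1,"wx":0,"wy":0,"wz":0,"gripper":0.2},
])

```text
time: 22.48
position: [0.4842, -0.3493, 0.1165]
tool_rot: [3.132, -0.232, 0.008]
ft_force: [-0.9, 1.3, 5.6]
grip_width: 0.274
grip_force: 50.0
```

The guard is now resting on the plates (+5.6 N). I'll release, lift away and check.

jog_arm([
  {"tx":0,"ty":0,"tz":-0.5,"wx":0,"wy":0,"wz":0,"gripper":0.27},
  {"tx":0,"ty":0,"tz":-0.5,"wx":0,"wy":0,"wz":0,"gripper":0.35},
  {"tx":0,"ty":0,"tz":-0.5,"wx":0,"wy":0,"wz":0,"gripper":0.6},
  {"tx":0,"ty":0,"tz":-0.5,"wx":0,"wy":0,"wz":0,"gripper":0.6},
  {"tx":0,"ty":0,"tz":-0.5,"wx":0,"wy":0,"wz":0,"gripper":0.6},
])

```text
time: 22.9
position: [0.4839, -0.3492, 0.1157]
tool_rot: [3.133, -0.232, 0.007]
ft_force: [0.5, 0.3, -0.3]
grip_width: 0.495
grip_force: 0.0
```

jog_arm([
  {"tx":0,"ty":0,"tz":-5,"wx":0,"wy":0,"wz":0,"gripper":0.6},
  {"tx":0,"ty":0,"tz":-20,"wx":0,"wy":0,"wz":0,"gripper":0.6},
  {"tx":0,"ty":0,"tz":-50,"wx":0,"wy":0,"wz":0,"gripper":0.6},
  {"tx":0,"ty":0,"tz":-90,"wx":0,"wy":0,"wz":0,"gripper":0.6},
  {"tx":0,"ty":0,"tz":-130,"wx":0,"wy":0,"wz":0,"gripper":0.6},
])

```text
time: 23.32
position: [0.4827, -0.3486, 0.247]
tool_rot: [-3.132, 0.232, -0.005]
ft_force: [1.1, -1.3, 0.9]
grip_width: 0.602
grip_force: 0.0
```

jog_arm([
  {"tx":-30,"ty":20,"tz":0,"wx":0,"wy":0,"wz":0,"gripper":0.6},
  {"tx":-60,"ty":40,"tz":0,"wx":0,"wy":0,"wz":0,"gripper":0.6},
  {"tx":-60,"ty":70,"tz":0,"wx":0,"wy":0,"wz":0,"gripper":0.6},
  {"tx":-60,"ty":100,"tz":0,"wx":0,"wy":0,"wz":0,"gripper":0.6},
  {"tx":-60,"ty":120,"tz":0,"wx":0,"wy":0,"wz":0,"gripper":0.6},
])

```text
time: 23.73
position: [0.4042, -0.4623, 0.2462]
tool_rot: [3.13, -0.238, 0.007]
ft_force: [-0.7, -0.6, -0.6]
grip_width: 0.6
grip_force: 0.0
```

```bash
python3 - <<'E'
from h import *
from bench import vision
im=vision.get_image("top")["color"];im2=vision.get_image("side")["color"]
plan([])
a=[cv2.resize(i,(w,300),interpolation=cv2.INTER_CUBIC) for i,w in((im[180:240,260:320],300),(im[200:270,360:430],300))]
b=[cv2.resize(i,(w,300),interpolation=cv2.INTER_CUBIC) for i,w in((im2[190:260,240:330],300),(im2[110:200,290:380],300))]
cv2.imwrite("pics/v10.png",cv2.vconcat([cv2.hconcat(a),cv2.hconcat(b)]))
h=cv2.cvtColor(im,cv2.COLOR_BGR2HSV);m=((h[...,0]>18)&(h[...,0]<30)&(h[...,1]>170)&(h[...,2]>120)).astype(np.uint8)
n,l,s,c=cv2.connectedComponentsWithStats(m);print([(s[i,4],c[i].round(0).tolist()) for i in range(1,n) if s[i,4]>3])
E
```

```text
t 23.83 F [-1.1  0.2 -0.5] gw 52.3 pos [ 0.4036 -0.4634  0.2453]
[(np.int32(70), [283.0, 222.0])]
```

View pics/v10.png

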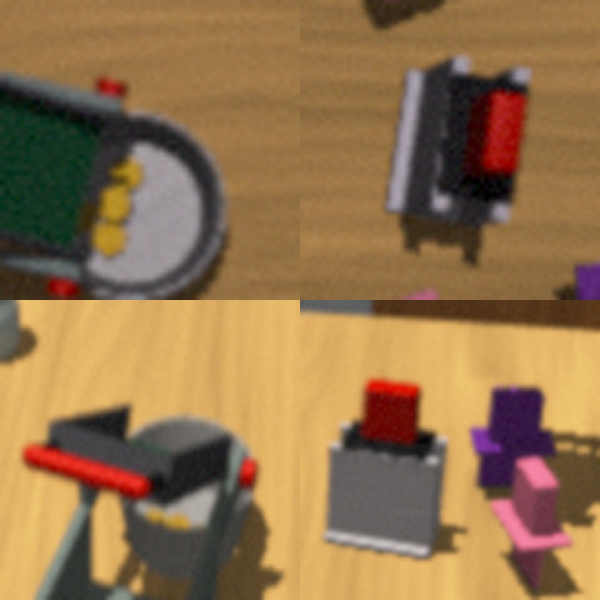

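```bash
python3 - <<'E'
from h import *
from bench import vision
for c,b in(("top",(262,205,300,240)),("side",(255,215,310,255))):
    im=vision.get_image(c)["color"]
    h=cv2.cvtColor(im,cv2.COLOR_BGR2HSV);m=((h[...,0]>15)&(h[...,0]<32)&(h[...,1]>130)&(h[...,2]>40)).astype(np.uint8)
    k=np.zeros_like(m);k[b[1]:b[3],b[0]:b[2]]=1
    n,l,s,cc=cv2.connectedComponentsWithStats(m&k)
    for i in range(1,n):
        if s[i,4]>3:print(c,s[i,:5].tolist(),cc[i].round(1))
for u in([279.5,213.5+9.5],[285,215],[283,221],[281.6,227.8]):
    q=onplane("top",np.array(u),.006);print(u,q.round(3),np.hypot(*(q-[.513,-.030])).round(3))
E
```

```text
top [276, 212, 12, 19, 120] [281.9 221.2]
top [262, 235, 6, 5, 21] [264.6 237. ]
top [298, 237, 2, 3, 6] [298.5 238. ]
side [255, 215, 14, 3, 23] [260.2 215.4]
side [279, 215, 31, 4, 65] [294.  215.9]
side [255, 231, 9, 18, 90] [257.6 237.5]
side [268, 235, 17, 20, 206] [273.2 246. ]
side [284, 239, 12, 5, 28] [289.9 241. ]
side [307, 252, 3, 3, 7] [308.  253.3]
[279.5, 223.0] [ 0.508 -0.009] 0.022
[285, 215] [ 0.532 -0.025] 0.02
[283, 221] [ 0.514 -0.019] 0.011
[281.6, 227.8] [ 0.494 -0.015] 0.024
```

```bash
python3 - <<'E'
from h import *
from bench import vision
L=[tray(.56,-1,(x,y,0))[0] for x in(0,.01) for y in(-.037,0,.037)]
print(proj("top",L).round(1).tolist())
im=vision.get_image("top")["color"]
for v in range(214,232,2):print(v,[im[v,u].tolist() for u in range(274,284)])
E
```

```text
[[279.8, 203.9], [276.9, 216.7], [273.9, 229.5], [276.9, 203.0], [273.9, 215.8], [270.9, 228.7]]
214 [[30, 52, 16], [32, 49, 17], [24, 45, 4], [36, 53, 27], [52, 50, 46], [55, 53, 55], [52, 48, 51], [45, 50, 59], [28, 74, 96], [24, 108, 138]]
216 [[32, 50, 21], [34, 53, 20], [35, 52, 25], [46, 55, 35], [53, 50, 50], [49, 52, 50], [47, 47, 50], [43, 49, 53], [31, 55, 72], [13, 67, 87]]
218 [[32, 53, 17], [28, 49, 13], [45, 56, 28], [45, 49, 42], [47, 46, 50], [47, 53, 60], [38, 80, 103], [38, 121, 154], [40, 136, 174], [39, 138, 173]]
220 [[32, 51, 21], [36, 56, 24], [29, 54, 32], [31, 49, 53], [39, 48, 49], [38, 53, 68], [22, 87, 114], [39, 136, 173], [42, 147, 186], [37, 143, 183]]
222 [[29, 47, 11], [23, 51, 27], [16, 46, 44], [14, 42, 59], [3, 44, 60], [31, 69, 89], [32, 106, 138], [35, 134, 172], [32, 143, 182], [33, 140, 182]]
224 [[29, 49, 21], [29, 50, 36], [14, 43, 52], [20, 48, 61], [18, 51, 66], [56, 88, 104], [68, 111, 137], [44, 108, 136], [34, 111, 141], [36, 97, 125]]
226 [[34, 52, 30], [35, 47, 42], [33, 42, 53], [37, 52, 64], [42, 80, 99], [46, 122, 156], [45, 142, 181], [36, 140, 180], [36, 137, 181], [45, 140, 179]]
228 [[38, 52, 37], [51, 51, 46], [48, 45, 52], [51, 55, 63], [45, 91, 113], [34, 124, 162], [41, 143, 185], [31, 142, 182], [39, 141, 185], [40, 138, 181]]
230 [[39, 33, 35], [40, 39, 39], [43, 39, 45], [54, 50, 52], [90, 90, 97], [111, 123, 139], [82, 125, 155], [54, 127, 169], [46, 119, 158], [76, 117, 141]]
```

The shaded brass patch starts exactly at the lip's line and lies outside it. So it is the fourth nut, inside the cup and partly hidden by the lip. Everything is in place, so I'm handing in.

```bash
python3 -c "
from bench import ctrl
print(ctrl.close_job())"
```

```text
the job is handed in; nothing more can be done
None
```

I handed the job in (no verdict was returned): the tray is tipped to its stop and empty, the scraper hangs in its rack, and the nuts are in the upright cup, three in plain view and the fourth judged from a shaded patch partly hidden by the lip.

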